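# Prop the guard and trim the bending iron

### The job

Gently lift the orange-edged flip cover of the grey control box by its front tab and plant the wooden pin from its stand fully into the socket on the box, so that the slowly sinking cover leans on it and stays open. Then push the black knob in past its free play against its spring, firmly (about 14 N) but never hard, and keep it pushed in while you turn it clockwise until its white pointer is at the brass dot. Let go, with cover and pin left standing and the other things on the bench undisturbed.

Things in the scene. Friction and masses are not known exactly. Their poses are not given: they have to be found in the camera images.
- unit: grey control box, fixed to the bench, 190 (x) x 170 (y) x 50 mm; origin at the centre of its underside. Box axes: z up, -x is its front (towards the robot), y to the left seen from the robot. Flat top panel 50 mm above the bench. Box offsets below are in these axes.
- hinge (a point): point on the cover's hinge line (along box y), box offset (60, -22, 65) mm; axes as the box. The clear plate (5 mm thick, 70 mm wide, orange edges) lies 30 mm above the hinge line when closed and reaches 105 mm forward of it, over the knob; opened upright it stands 30 mm behind the hinge line.
- cover: the flip cover; origin on the hinge line at box offset (60, 0, 65) mm. Closed its axes are the box's; it opens by turning about +y (its front, -x, swings up and back) from 0 to 1.9 rad; starts 0 to 0.12, sinking shut. A weak spring and strong damper (2.2 N m s/rad: lifting by the tab at 0.4 rad/s takes about 8 N) close it; let go near 1.85 it sinks at about 0.03 rad/s. Meets the pin near 1.5, rests at about 1.3 rad.
- tab (a point): grasp point on the orange lifting tab at the middle of the cover's front edge; moves with the cover. Tab 12 mm thick (box y), 14 mm high, 40 mm long; the point is 12 mm from its free end, 130 mm in front of and 30 mm above the hinge line when closed (95 mm above the bench). Pinched across box y from above, it can pivot between the pads while the hand stays upright.
- socket (a point): centre of the mouth of the round socket in the top panel, box offset (41, 50, 50) mm; hole 16 mm diameter, 26 mm deep. The cover's orange ear, a flap 6 mm thick (its underside 7 mm below the hinge line when closed), 38 mm long from the hinge, box y 12 to 74 mm, hides the socket when closed; opened, it stands just behind the pin and leans on it.
- prop: turned wooden prop pin, loose, about 60 g, 70 mm long; origin at the centre of its foot, z to its head. Foot tenon 14 mm diameter, 22 mm long, tapered tip; then a body 22 mm in diameter whose shoulder sits on the panel when home (origin 22 mm below the panel, head 48 mm above). Starts upright in its stand: origin 8 mm, head 78 mm above the bench.
- stand: pale wooden block 60 x 60 x 30 mm, fixed to the bench, with a 17 mm hole in the middle of its top that holds the prop; origin at the centre of its underside
- knob_seat (a point): point of the panel on the knob's vertical axis, box offset (-15, -22, 50) mm, axes as the box. Knob: black bar 44 long, 12 wide, 24 mm tall on a stem, nominally 12 to 36 mm above this point, but starting up to 3 mm higher or lower (free play, not measured). At joint trim = q the pointer end of the bar points along box -x turned by (0.6 - q) rad about z.
- trim (a joint): knob angle, rad, 0 to 1.9, grows clockwise seen from above; starts at 0 to 0.3; pointer at the brass dot at 1.20. Friction 0.06 N m. It must not be turned while not pushed in: between 0.5 and 0.95 the push must be at least 1 mm.
- press (a joint): how far the knob's spring is compressed, m: 0 released, springs back by itself. Before it the worn shaft gives 0 to 6 mm of free play (differs, not measured, about 2 N) that does not count; then the push takes 5 N plus 4 N per mm (9 N at 1 mm, 13 N at 2 mm). Keep it at 1 to 3.5 mm (9 to 19 N) while turning: deeper than 3.5 mm damages it; end stop at 5 mm.
- mallet: wooden mallet lying on its side, head 56 mm diameter, 230 mm long; bystander, leave it alone
- chisel: chisel-like hand tool with wooden handle, 190 mm long, lying; bystander, leave it alone
- varnish: amber glass jar with dark lid, 60 mm diameter, 85 mm tall; bystander, leave it alone
- bowl: small wooden bowl, 90 mm across, 40 mm high; bystander, leave it alone
- plane: wooden hand plane, 130 x 45 mm, about 80 mm high; bystander, leave it alone
- spool: pale wooden spool, 50 mm diameter, 50 mm tall; bystander, leave it alone
- blank: pale wooden bridge blank, 140 x 40 x 22 mm, lying flat; bystander, leave it alone
Things that resemble listed ones, but are neither listed nor needed, are in the scene too. Several things have the shape of the prop; the one meant has the colours described above.

How it is judged:
By the outcome, as a careful person would: the job done as asked, in the order asked, and still so for the second after the job is handed in, with the robot touching nothing.
It also fails if it takes over 72 s, if anything falls off the work surface, if the arm or the gripper's body presses on something with over 40 N, if the wrist force passes 120 N, or if a joint passes its speed limit or range.

### The arm

A 6-joint arm with a two-finger parallel gripper is mounted at the origin on the work surface. World frame = base frame: x ahead of the robot, y to its left, z up, the work surface at z = 0. Lengths are in m, angles in rad, forces in N, time in s.
With the tool pointing down it reaches from about 0.35 to 0.975 m from the base axis. Payload 17.4 kg.
Tool frame: the origin (TCP) lies at the very end of the fingers, on their centre line; the grasp point (between the pads) lies 19 mm behind it (robot.grip_depth is the distance from the TCP to the grasp point, in m); y points along the fingers, x is the direction in which the jaws open and shut, and the axes are right-handed (so a half turn about y gives the same grasp; the last joint's range is limited). The gripper opens to 85 mm and grips with 20 to 120 N. Pads are 22 mm wide; open, the fingers measure 114 mm over their backs; the gripper's body (76 mm by 85 mm) begins 54 mm behind the grasp point. The pads swing forward as they close: fully open they stand 13 mm farther back than shut.
Start: joints at [1.304, 0.116, 1.442, -0, 1.584, -0.038], TCP at [0.153, 0.657, 0.231] pointing down, gripper open.
Joint ranges: [-2.83, 2.83], [-0.83, 2.19], [0.07, 2.5], [-1.14, 4.28], [0.01, 3], [-2.97, 2.97]. Speed limits (rad/s): [1.89, 1.89, 2.22, 3.14, 3.14, 3.14].

### API

Orientations are given as a unit quaternion [w, x, y, z].
In Python, from workcell import robot gives the robot as it stands. The module is installed in compiled form; this text tells all that it offers.
- The arm moves only by the tool move_arm, never from a script. Its argument "steps" is a list that holds one entry, the list of rows, each a list of 7 numbers: the closure in counts, from 0 (fully open) to 255 (shut), then the shift along the tool's x, y, z in mm, then the turn, a rotation vector about the tool's x, y, z in rad. A call has exactly 10 rows; each row shifts and turns the commanded pose from where the row before left it, along the tool's axes as they then stand; what a row does not reach is not made up. A row lasts 1/8 s, in which the tool goes at most 62.5 mm and 10.7 degrees, less where a joint would pass 70% of its speed; a pose out of reach is approached as far as the arm can. A call is refused whole if a number of a shift passes 62.5 or a number of a turn 0.188, either way. A call with a gripper value outside its range is refused whole. The fingers move at their own pace and stop on an object; "squeeze" is the grip in N (left out, the last holds). Time passes only in rows, so rows that do not move let the fingers close, or fill a call up. It gives the time, the measured TCP pose, the force and the opening at its end, in the units of the state.
- robot.sense(): the state, without advancing time (a new reading comes with each control period).
- robot.read_camera(name): name is "side" or "top"; returns a dict with "frame" (480x640x3 uint8, red, green, blue), "range_z" (480x640 float32, m along the optical axis (not along the pixel's ray), 0 where there is no reading), "K" (3x3 intrinsics, pixels), "T" (4x4, takes a point from camera to world coordinates). Camera axes: x right, y up, looking along -z (the intrinsics and any distortion apply to the point x, -y, -z); pixel columns grow to the right and rows downward; lengths in m; the calibration is good to about 2 mm. A picture is of the moment at which its call begins.
- robot.finish_job(): hands the job in, once; it reports no verdict.
The state is a dict: "time_s": time; "q": joint angles; "joint_vel": joint speeds; "effort": joint torques, N m; "ee_pos": TCP position; "ee_rot": TCP orientation; "force": force on the tool from outside, world axes, zero at the start; "ft_torque": the same for the moment, N m; "finger_gap": finger opening in m.
Only numpy, scipy, OpenCV 4.12 (cv2) and the standard library are available. Lean on these libraries where they do the work, as an engineer would, in place of code of your own. Each camera call takes 0.05 s, during which the arm holds its last target.

## Working session

There is one attempt and no reset: what is moved stays moved. The work goes in short steps, Python scripts to look and compute and a tool call to move; the robot and the scene stay as the last step left them, time stands still between calls to the robot, and variables do not carry over. Pictures are saved under pics/ and viewed, and the job is handed in when it is done.

Besides the shell and the picture viewer there is one more tool, called after "Emit:" as name(argument=value, ...), one argument or row to a line, values as JSON. move_arm: Moves the arm, as the interface text tells. Its arguments: {"type":"object","properties":{"steps":{"type":"array"},"squeeze":{"type":"number"}},"required":["steps"]}

```bash
mkdir -p pics; cat > h.py <<'E'
import numpy as np, cv2
from workcell import robot
def cam(n,tag):
    c=robot.read_camera(n); cv2.imwrite(f'pics/{tag}.png',c['frame'][:,:,::-1]); np.savez(f'pics/{tag}.npz',**c); return c
def load(tag): return np.load(f'pics/{tag}.npz')
def pt(c,u,v,z=None):
    K=c['K'];T=c['T']; r=np.array([(u-K[0,2])/K[0,0],-(v-K[1,2])/K[1,1],-1.])
    if z is None:
        d=float(c['range_z'][int(round(v)),int(round(u))]); return T[:3,:3]@(r*d)+T[:3,3]
    w=T[:3,:3]@r; return T[:3,3]+w*(z-T[2,3])/w[2]
def proj(c,p):
    T=c['T'];K=c['K']; q=T[:3,:3].T@(np.array(p)-T[:3,3]); return K[0,0]*q[0]/-q[2]+K[0,2], K[1,1]*-q[1]/-q[2]+K[1,2]
def crop(tag,u0,v0,u1,v1,s,out):
    im=cv2.imread(f'pics/{tag}.png')[v0:v1,u0:u1]; cv2.imwrite(f'pics/{out}.png',cv2.resize(im,None,fx=s,fy=s,interpolation=cv2.INTER_CUBIC))
E
python3 - <<'E'
from h import *
for n in('top','side'):
    c=cam(n,n+'0'); print(c.keys(),c['K'],c['T'])
s=robot.sense(); print(s, robot.grip_depth)
E
```

```text
dict_keys(['frame', 'range_z', 'K', 'T']) [[466.67167472   0.         321.68081187]
 [  0.         466.67167472 241.65321826]
 [  0.           0.           1.        ]] [[-0.00693335  0.98421558 -0.17683782  0.39810428]
 [-0.99994318 -0.00825586 -0.006744   -0.01243196]
 [-0.0080975   0.17678101  0.9842169   1.00784283]
 [ 0.          0.          0.          1.        ]]
dict_keys(['frame', 'range_z', 'K', 'T']) [[495.22705196   0.         326.54101798]
 [  0.         495.22705196 246.45676883]
 [  0.           0.           1.        ]] [[ 0.95057502  0.18585674 -0.24872558  0.31239687]
 [-0.309668    0.50905452 -0.80309976 -0.82431241]
 [-0.02264662  0.84042892  0.54144839  0.62212549]
 [ 0.          0.          0.          1.        ]]
{'time_s': 0.1, 'q': array([ 1.30420921e+00,  1.16417111e-01,  1.44220358e+00, -1.37601091e-05,
        1.58401115e+00, -3.77841343e-02]), 'joint_vel': array([ 0.00051264, -0.00176323, -0.00022705,  0.000845  , -0.00356666,
        0.00075557]), 'effort': array([-6.04415914e-05, -7.33666277e+01, -6.33772874e+01, -1.56878314e-04,
        5.30078934e-03, -9.65338290e-05]), 'ee_pos': array([0.15305323, 0.65723621, 0.23064692]), 'ee_rot': array([-0.55358633,  0.55402899,  0.43936218, -0.43994878]), 'force': array([-0.90400672, -0.39120885,  0.33213019]), 'ft_torque': array([-0.00514138,  0.01455248,  0.07652552]), 'finger_gap': 0.08538296055993391} 0.0187
```

View pics/top0.png

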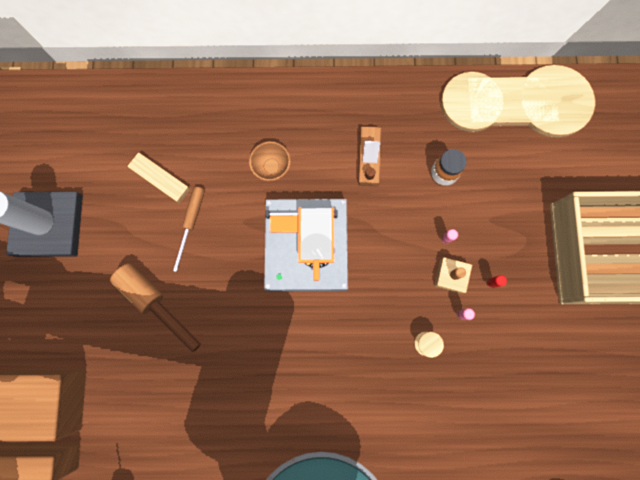

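View pics/side0.png

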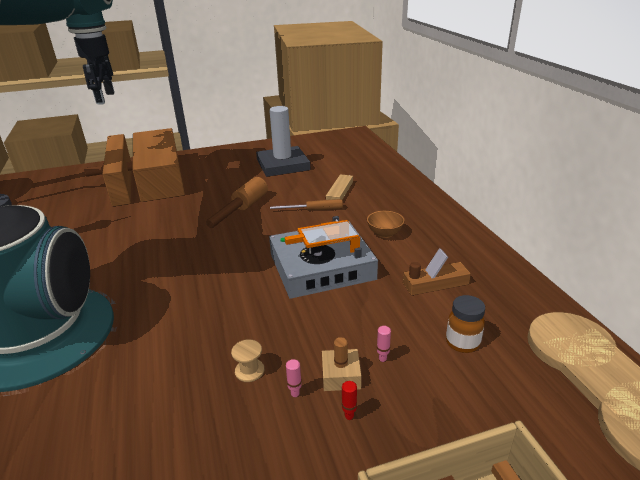

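Top view: the box is at about (306,245), and the wooden pin sits in its pale stand at (459,273). Similar shapes are pink pins at (452,236) and (468,314) and a red one at (500,281). The brown wooden one in the stand fits the description. I'll confirm that in a crop.

```bash
python3 - <<'E'
from h import *
crop('top0',255,190,355,300,7,'a'); crop('top0',420,220,520,330,6,'b'); crop('side0',260,200,400,300,5.5,'c'); crop('side0',280,310,420,420,5,'d')
E
```

```text
(no output)
```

View pics/a.png

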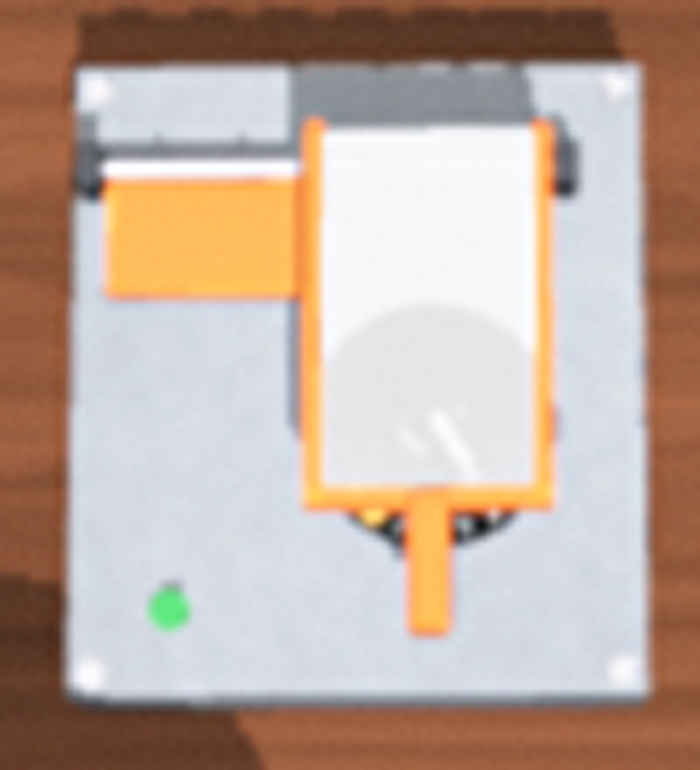

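View pics/b.png

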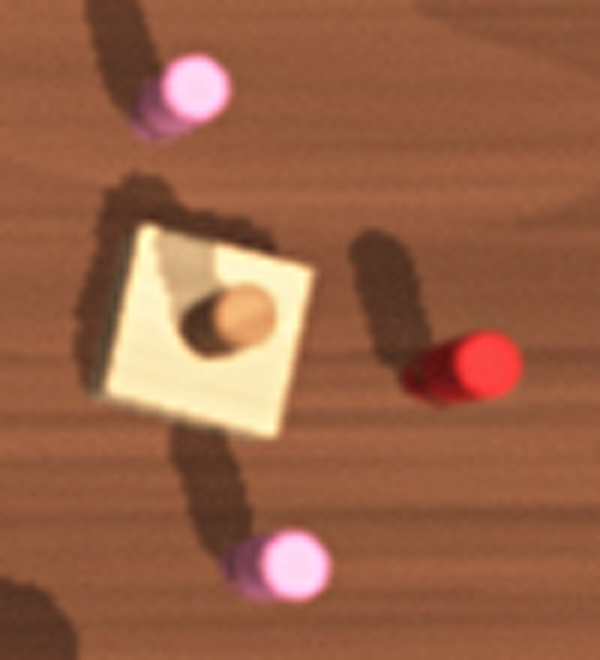

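View pics/c.png

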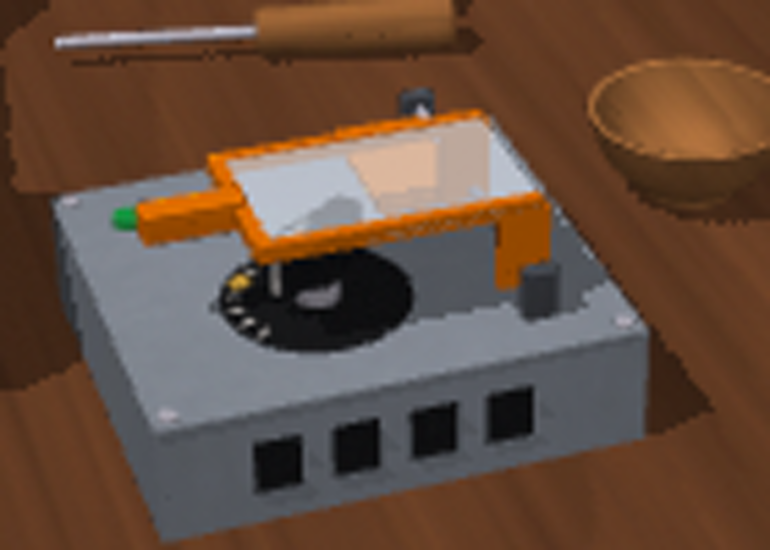

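View pics/d.png

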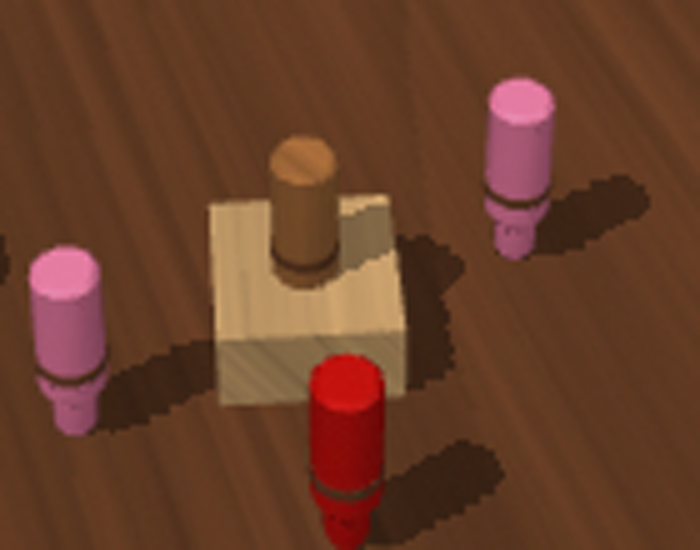

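The crops confirm it: the brown pin is the one standing in the pale block, and the two pink pins and the red one are loose lookalikes. The top panel corners are at about (266,199), (346,199), (265,289) and (348,289).

```bash
python3 - <<'E'
from h import *
c=load('top0'); s=load('side0')
f=lambda u,v,k,o:(u/k+o[0]-.5+.5/k,v/k+o[1]-.5+.5/k)
o=(255,190)
P=[pt(c,*f(u,v,7,o),.05)for u,v in((78,65),(640,65),(650,693),(68,693))]
P=np.array(P);print('corners',P.round(4)); print('center',P.mean(0)); 
print('edges',[np.linalg.norm(P[i]-P[(i+1)%4]) for i in range(4)])
# side corners
o2=(260,200)
S=np.array([pt(s,*f(u,v,5.5,o2),.05)for u,v in((53,198),(647,330),(160,432))]);print('side corners',S.round(4))
Sc=(S[0]+S[1])/2;print('side ctr',Sc)
# fit pose: offsets order TL=(+x,+y)->(95,85)
off=np.array([[95,85],[95,-85],[-95,-85],[-95,85]])/1e3
def fit(A,B):
    a=A-A.mean(0);b=B-B.mean(0);th=np.arctan2((a[:,0]*b[:,1]-a[:,1]*b[:,0]).sum(),(a*b).sum());R=np.array([[np.cos(th),-np.sin(th)],[np.sin(th),np.cos(th)]]);t=B.mean(0)-R@A.mean(0);return th,t,((A@R.T+t)-B)
print('topfit',fit(off,P[:,:2]))
# side: (53,198)=? print all
print('sidefit',fit(np.array([[-.095,.085],[.095,-.085],[-.095,-.085]]),S[:,:2]))
# pin
print('pin head top',pt(c,*f(245,316,6,(420,220)),.078),'side',pt(s,*f(304,160,5,(280,310)),.078))
Q=np.array([pt(c,*f(u,v,6,(420,220)),.03) for u,v in((140,225),(315,270),(276,438),(105,392))]);print('stand',Q.round(4),Q.mean(0))
for u,v,n in((195,90,'pink'),(488,365,'red'),(294,566,'pink2')):print(n,pt(c,*f(u,v,6,(420,220)),.07))
print('tab end',pt(c,*f(430,635,7,o),.105), pt(c,*f(430,500,7,o),.105), 'side range',[pt(s,*[int(x) for x in f(u,v,5.5,o2)]) for u,v in((160,210),(220,195),(250,240))])
E
```

```text
corners [[ 0.6635  0.1123  0.05  ]
 [ 0.6619 -0.058   0.05  ]
 [ 0.4722 -0.0579  0.05  ]
 [ 0.4734  0.1125  0.05  ]]
center [0.56775438 0.02720325 0.05      ]
edges [np.float64(0.17033556631265645), np.float64(0.18976224465381433), np.float64(0.17041072318476078), np.float64(0.19003509979831856)]
side corners [[ 0.4694  0.1103  0.05  ]
 [ 0.6571 -0.0583  0.05  ]
 [ 0.4707 -0.0587  0.05  ]]
side ctr [0.56326321 0.02601692 0.05      ]
topfit (np.float64(-0.004244966570674246), array([0.56775438, 0.02720325]), array([[-0.00037009, -0.0004792 ],
       [ 0.00046979, -0.00014926],
       [ 0.0002337 ,  0.00051792],
       [-0.0003334 ,  0.00011054]]))
sidefit (np.float64(0.0013809576639625197), array([0.56402188, 0.02616187]), array([[-0.00048019,  0.00071591],
       [ 0.00199753, -0.000426  ],
       [-0.00151734, -0.00028991]]))
pin head top [ 0.50080064 -0.2825554   0.078     ] side [ 0.49772058 -0.28553256  0.078     ]
stand [[ 0.5385 -0.2615  0.03  ]
 [ 0.5221 -0.322   0.03  ]
 [ 0.4635 -0.3047  0.03  ]
 [ 0.4799 -0.2463  0.03  ]] [ 0.50101731 -0.2836208   0.03      ]
pink [ 0.57904809 -0.27248437  0.07      ]
red [ 0.48460798 -0.3649345   0.07      ]
pink2 [ 0.41868115 -0.29610171  0.07      ]
tab end [0.4843845  0.00528567 0.105     ] [0.52205909 0.00510553 0.105     ] side range [array([0.48963675, 0.00764966, 0.10159058]), array([0.51255501, 0.00777359, 0.10138682]), array([ 0.51779412, -0.01707354,  0.09592686])]
```

```bash
cat >> h.py <<'E'
from scipy.spatial.transform import Rotation as Ro
def Rq(q): return Ro.from_quat([q[1],q[2],q[3],q[0]])
def now():
    s=robot.sense(); return np.array(s['ee_pos']),Rq(s['ee_rot']),s
def sim(p,R,rows):
    p=np.array(p)
    for r in rows:
        p=p+R.apply(np.array(r[1:4])/1e3); R=R*Ro.from_rotvec(r[4:7])
    return p,R
def Rt(yaw): # x_t = world dir at yaw, y_t down
    x=np.array([np.cos(yaw),np.sin(yaw),0]);y=np.array([0,0,-1.]);return Ro.from_matrix(np.c_[x,y,np.cross(x,y)])
def st():
    p,R,s=now(); m=R.as_matrix(); print('t',round(s['time_s'],2),'p',(p*1e3).round(1),'yaw',round(np.arctan2(m[1,0],m[0,0]),4),'ydir',m[:,1].round(4),'q',s['q'].round(3),'F',s['force'].round(1),'M',s['ft_torque'].round(2),'gap',round(s['finger_gap']*1e3,1))
E
python3 - <<'E'
from h import *
st(); p,R,s=now(); print(R.as_matrix().round(3))
for yaw in(np.pi/2,-np.pi/2):
    Rg=Rt(yaw); d=(R.inv()*Rg).as_rotvec(); print(yaw,d, R.inv().apply(np.array([.496,.004,.16])-p))
E
```

```text
t 0.1 p [153.1 657.2 230.6] yaw 1.342 ydir [-3.e-04 -1.e-03 -1.e+00] q [ 1.304  0.116  1.442 -0.     1.584 -0.038] F [-0.9 -0.4  0.3] M [-0.01  0.01  0.08] gap 85.4
[[ 0.227 -0.    -0.974]
 [ 0.974 -0.001  0.227]
 [-0.001 -1.     0.   ]]
1.5707963267948966 [-1.44253932e-04 -2.28803132e-01 -1.03150989e-03] [-0.55835378  0.07121477 -0.48217272]
-1.5707963267948966 [ 1.50887386e-03  2.91278913e+00 -2.11012021e-04] [-0.55835378  0.07121477 -0.48217272]
```

Emit:
move_arm(
  steps=[
    [[0, 0, 0, 0, 0, -0.115, 0], [0, 0, 0, 0, 0, -0.114, 0], [0, -56, 0, -29, 0, 0, 0], [0, -56, 0, -29, 0, 0, 0], [60, -56, 0, -29, 0, 0, 0], [130, -56, 0, -29, 0, 0, 0], [130, -56, 5, -29, 0, 0, 0], [130, -56, 5, -29, 0, 0, 0], [130, -56, 5, -29, 0, 0, 0], [130, -56, 5, -29, 0, 0, 0]],
  ],
  squeeze=40,
)

```text
time_s: 1.35
ee_pos: [0.3831, 0.2123, 0.2114]
ee_rot: [-0.5, 0.5, 0.5, -0.5]
force: [0.5, 0.0, -0.3]
finger_gap: 0.042
```

```bash
python3 - <<'E'
from h import *
st()
E
```

```text
t 1.35 p [383.1 212.3 211.4] yaw 1.5713 ydir [ 4.e-04  2.e-04 -1.e+00] q [ 0.448 -0.416  1.948 -0.     1.61  -1.124] F [ 0.5  0.  -0.3] M [ 0.03  0.07 -0.03] gap 42.0
```

Emit:
move_arm(
  steps=[
    [[130, -41, 0, -22, 0, 0, 0], [130, -41, 0, -22, 0, 0, 0], [130, -41, 0, -22, 0, 0, 0], [130, -41, 0, -22, 0, 0, 0], [130, -41, 0, -22, 0, 0, 0], [130, 0, 15, 0, 0, 0, 0], [130, 0, 15, 0, 0, 0, 0], [130, 0, 15, 0, 0, 0, 0], [130, 0, 10, 0, 0, 0, 0], [130, 0, 0, 0, 0, 0, 0]],
  ],
)

```text
time_s: 2.6
ee_pos: [0.4924, 0.0096, 0.1558]
ee_rot: [0.5, -0.499, -0.5, 0.5]
force: [0.0, 0.6, -0.5]
finger_gap: 0.0418
```

```bash
python3 - <<'E'
from h import *
cam('side','s1');cam('top','t1');st()
crop('s1',230,150,390,290,5,'e');crop('t1',240,180,380,300,5.5,'f')
E
```

```text
t 2.7 p [492.9   9.4 157. ] yaw 1.5715 ydir [ 5.e-04 -0.e+00 -1.e+00] q [-0.033 -0.261  1.919  0.     1.483 -1.604] F [0.2 0.8 0.1] M [ 0.01 -0.01 -0.04] gap 41.8
```

View pics/e.png

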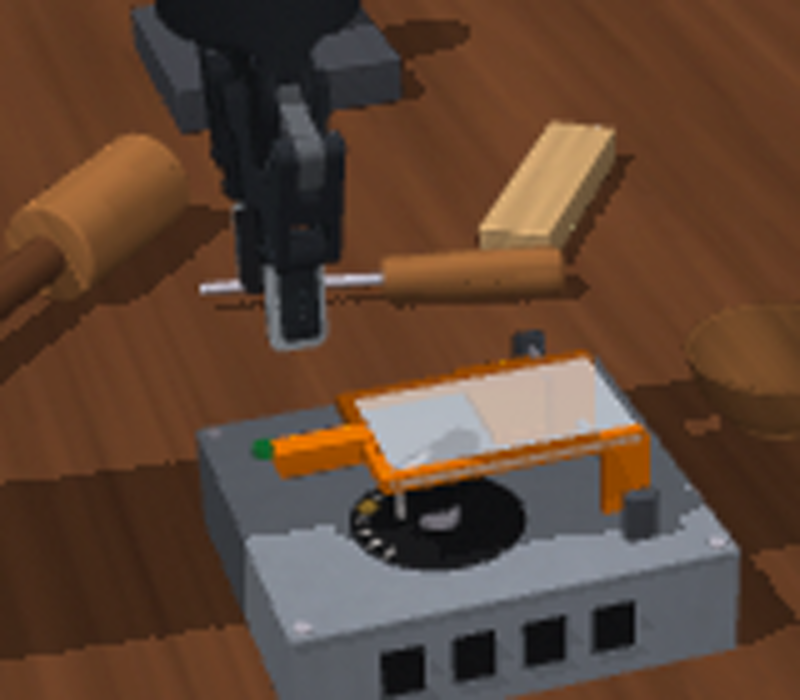

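View pics/f.png

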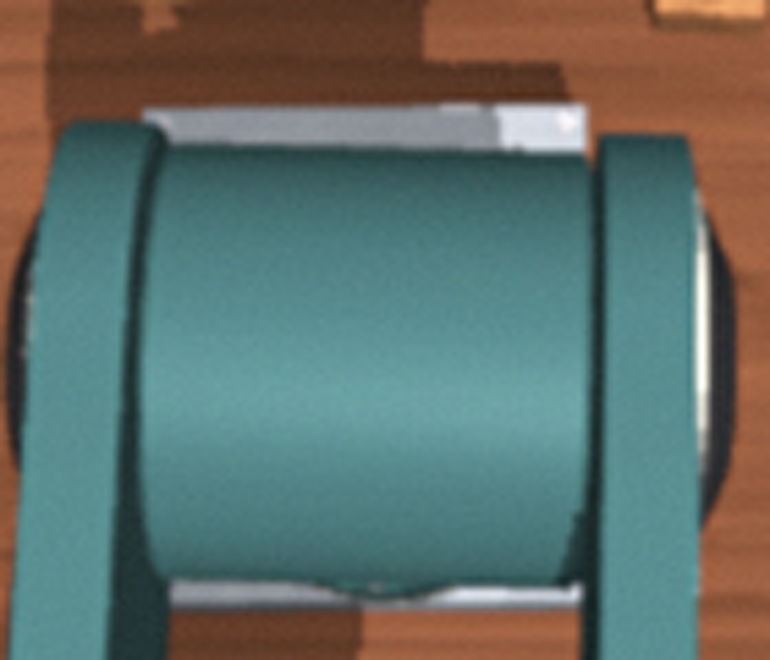

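```bash
python3 - <<'E'
from h import *
s=load('s1'); f=lambda u,v,k,o:(u/k+o[0]-.5+.5/k,v/k+o[1]-.5+.5/k)
for u,v in((273,346),(326,340)):
    q=f(u,v,5,(230,150)); print(pt(s,*q,.157),pt(s,*q,.153)); a,b=[int(round(x)) for x in q]; print(s['range_z'][b-3:b+1,a-1:a+2].round(3))
# range points over lower finger
for u,v in((300,330),(300,340),(285,335),(315,330)):
    a,b=[int(round(x)) for x in f(u,v,5,(230,150))]; print((u,v),pt(s,a,b).round(4))
# tip proj for guess
for y in(.0094-.021,.0094-.028,.0094-.034):print(y,[tuple(5*(np.array(proj(s,(x,y,.157)))-[229.6,149.6])) for x in(.482,.493,.504)])
E
```

```text
[ 0.48031879 -0.01412458  0.157     ] [ 0.48176289 -0.0071571   0.153     ]
[[0.943 0.934 0.938]
 [1.278 0.937 0.939]
 [1.271 0.94  0.938]
 [1.266 1.266 0.938]]
[ 0.50054927 -0.0166744   0.157     ] [ 0.50216735 -0.00972885  0.153     ]
[[0.944 1.282 1.278]
 [0.945 0.946 1.277]
 [0.943 1.274 1.27 ]
 [0.943 1.267 1.268]]
(300, 330) [ 0.49   -0.0231  0.1659]
(300, 340) [ 0.4904 -0.0198  0.1598]
(285, 335) [ 0.4838 -0.0243  0.1656]
(315, 330) [ 0.4962 -0.021   0.1636]
-0.011600000000000001 [(np.float64(275.6820294502411), np.float64(342.1786743136779)), (np.float64(303.55408687730585), np.float64(337.2563850426586)), (np.float64(331.265971115884), np.float64(332.36238283904555))]
-0.0186 [(np.float64(280.1368410479681), np.float64(350.70550221360736)), (np.float64(308.16199817690733), np.float64(345.7291768409816)), (np.float64(336.0251457930759), np.float64(340.7816189091694))]
-0.024600000000000004 [(np.float64(283.9978296503473), np.float64(358.0957104443826)), (np.float64(312.15555008302044), np.float64(353.0723159850054)), (np.float64(340.1496618043849), np.float64(348.0781096517002))]
```

Emit:
move_arm(
  steps=[
    [[130, -4.5, 0, -3.5, 0, 0, 0], [130, 0, 13, 0, 0, 0, 0], [130, 0, 13, 0, 0, 0, 0], [130, 0, 13, 0, 0, 0, 0], [130, 0, 13, 0, 0, 0, 0], [130, 0, 13, 0, 0, 0, 0], [130, 0, 12, 0, 0, 0, 0], [130, 0, 0, 0, 0, 0, 0], [130, 0, 0, 0, 0, 0, 0], [130, 0, 0, 0, 0, 0, 0]],
  ],
)

```text
time_s: 3.95
ee_pos: [0.4966, 0.0047, 0.0801]
ee_rot: [-0.5, 0.5, 0.5, -0.5]
force: [-0.3, -0.5, -0.9]
finger_gap: 0.0418
```

```bash
python3 - <<'E'
from h import *
cam('side','s2');st()
crop('s2',230,150,390,290,5,'e2')
E
```

```text
t 4.0 p [496.6   4.7  80.1] yaw 1.571 ydir [ 8.e-04 -0.e+00 -1.e+00] q [-0.042 -0.198  1.995 -0.     1.344 -1.613] F [-0.1  0.2  0.7] M [ 0.02 -0.02  0.01] gap 42.0
```

View pics/e2.png

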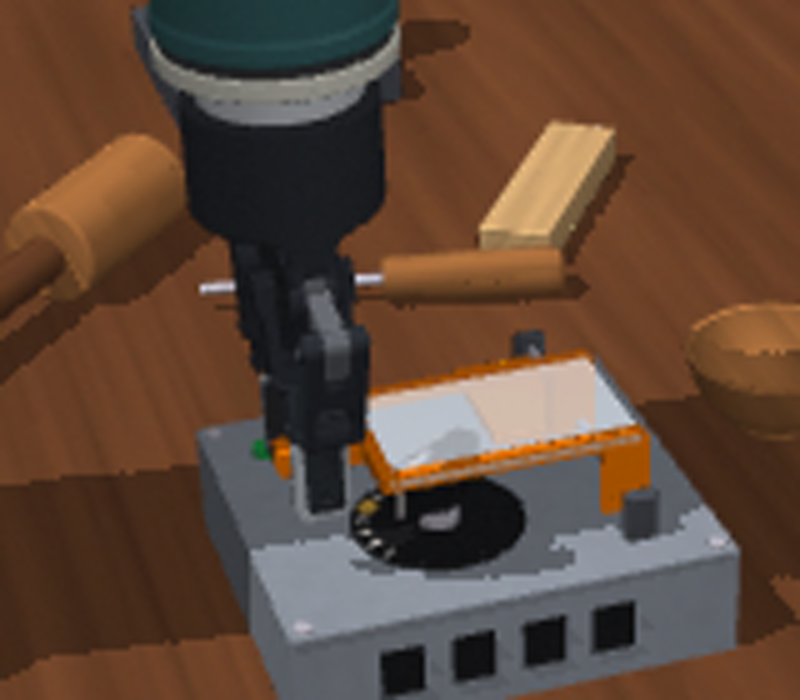

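Emit:
move_arm(
  steps=[
    [[200, 0, 1, 0, 0, 0, 0], [255, 0, 1, 0, 0, 0, 0], [255, 0, 0, 0, 0, 0, 0], [255, 0, 0, 0, 0, 0, 0], [255, 0, 0, 0, 0, 0, 0], [255, 0, 0, 0, 0, 0, 0], [255, 0, -2, -0.5, 0, 0, 0], [255, 0, -4, -0.9, 0, 0, 0], [255, 0, -4, -1, 0, 0, 0], [255, 0, -4, -1.2, 0, 0, 0]],
  ],
  squeeze=50,
)

```text
time_s: 5.25
ee_pos: [0.4996, 0.0062, 0.0906]
ee_rot: [0.501, -0.499, -0.501, 0.5]
force: [5.2, 15.0, -9.2]
finger_gap: 0.0109
```

```bash
python3 - <<'E'
from h import *
cam('side','s3');st()
crop('s3',230,150,390,290,5,'e3')
h=np.array([.6265,.065]); 
a0=.105
def P(a): return np.array([-130*np.cos(a)+30*np.sin(a),130*np.sin(a)+30*np.cos(a)])
for a in np.arange(0,1.9,.05): print(round(a,2),P(a).round(1),'d',(P(a+.05)-P(a)).round(1))
E
```

```text
t 5.3 p [499.8   6.2  91.2] yaw 1.5715 ydir [-6.0e-04  3.2e-03 -1.0e+00] q [-0.04  -0.199  1.977  0.003  1.364 -1.613] F [ 3.2 14.9 -4.2] M [2.28 0.06 0.01] gap 10.7
0.0 [-130.   30.] d [1.7 6.5]
0.05 [-128.3   36.5] d [2.  6.4]
0.1 [-126.4   42.8] d [2.3 6.3]
0.15 [-124.1   49.1] d [2.6 6.1]
0.2 [-121.4   55.2] d [2.9 6. ]
0.25 [-118.5   61.2] d [3.2 5.8]
0.3 [-115.3   67.1] d [3.5 5.7]
0.35 [-111.8   72.8] d [3.8 5.5]
0.4 [-108.1   78.3] d [4.  5.3]
0.45 [-104.    83.6] d [4.3 5.1]
0.5 [-99.7  88.7] d [4.6 4.9]
0.55 [-95.1  93.5] d [4.8 4.6]
0.6 [-90.4  98.2] d [5.  4.4]
0.65 [-85.3 102.6] d [5.2 4.1]
0.7 [-80.1 106.7] d [5.4 3.9]
0.75 [-74.7 110.6] d [5.6 3.6]
0.8 [-69.1 114.2] d [5.8 3.3]
0.85 [-63.3 117.5] d [5.9 3. ]
0.9 [-57.3 120.5] d [6.1 2.7]
0.95 [-51.2 123.2] d [6.2 2.4]
1.0 [-45.  125.6] d [6.3 2.1]
1.05 [-38.7 127.7] d [6.4 1.8]
1.1 [-32.2 129.5] d [6.5 1.4]
1.15 [-25.7 130.9] d [6.6 1.1]
1.2 [-19.1 132. ] d [6.6 0.8]
1.25 [-12.5 132.8] d [6.7 0.5]
1.3 [ -5.9 133.3] d [6.7 0.1]
1.35 [  0.8 133.4] d [ 6.7 -0.2]
1.4 [  7.5 133.2] d [ 6.6 -0.5]
1.45 [ 14.1 132.7] d [ 6.6 -0.9]
1.5 [ 20.7 131.8] d [ 6.6 -1.2]
1.55 [ 27.3 130.6] d [ 6.5 -1.5]
1.6 [ 33.8 129.1] d [ 6.4 -1.8]
1.65 [ 40.2 127.2] d [ 6.3 -2.2]
1.7 [ 46.5 125.1] d [ 6.2 -2.5]
1.75 [ 52.7 122.6] d [ 6.1 -2.8]
1.8 [ 58.8 119.8] d [ 5.9 -3.1]
1.85 [ 64.7 116.7] d [ 5.8 -3.4]
```

View pics/e3.png

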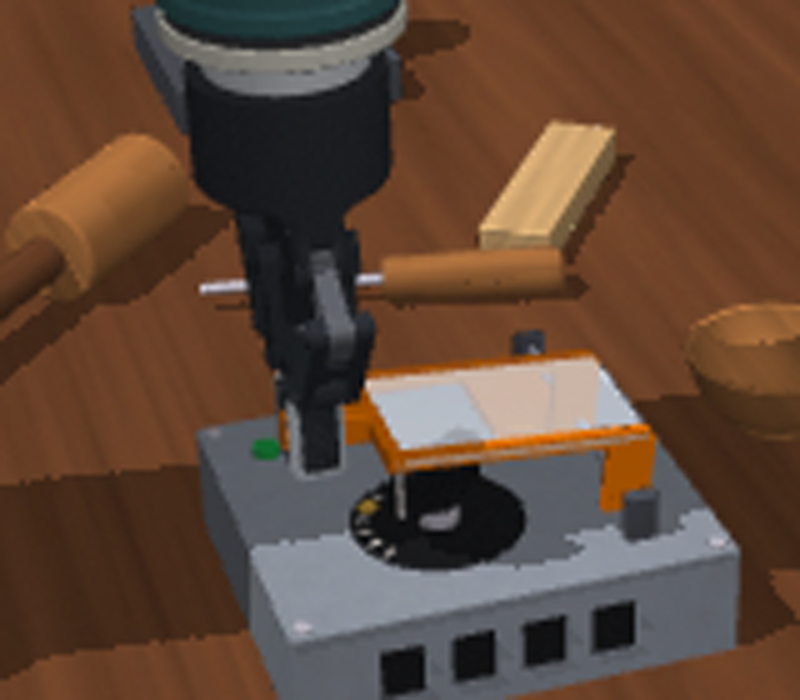

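Emit:
move_arm(
  steps=[
    [[255, 0.8, -6.3, -2.3, 0, 0, 0], [255, 0.7, -6.1, -2.6, 0, 0, 0], [255, 0, -6, -2.9, 0, 0, 0], [255, 0, -5.8, -3.2, 0, 0, 0], [255, 0, -5.7, -3.5, 0, 0, 0], [255, 0, -5.5, -3.8, 0, 0, 0], [255, 0, -5.3, -4, 0, 0, 0], [255, 0, -5.1, -4.3, 0, 0, 0], [255, 0, -4.9, -4.6, 0, 0, 0], [255, 0, -4.6, -4.8, 0, 0, 0]],
  ],
)

```text
time_s: 6.55
ee_pos: [0.5354, 0.0065, 0.1462]
ee_rot: [0.501, -0.499, -0.5, 0.5]
force: [-2.0, 6.3, -10.1]
finger_gap: 0.0113
```

```bash
python3 - <<'E'
from h import *
cam('side','s4');st()
crop('s4',230,130,390,270,5,'e4')
E
```

```text
t 6.6 p [536.1   6.5 146.9] yaw 1.5711 ydir [-1.e-03  7.e-04 -1.e+00] q [-3.600e-02 -1.530e-01  1.844e+00  1.000e-03  1.451e+00 -1.607e+00] F [ 1.5  5.  -8. ] M [ 0.9   0.18 -0.04] gap 10.8
```

View pics/e4.png

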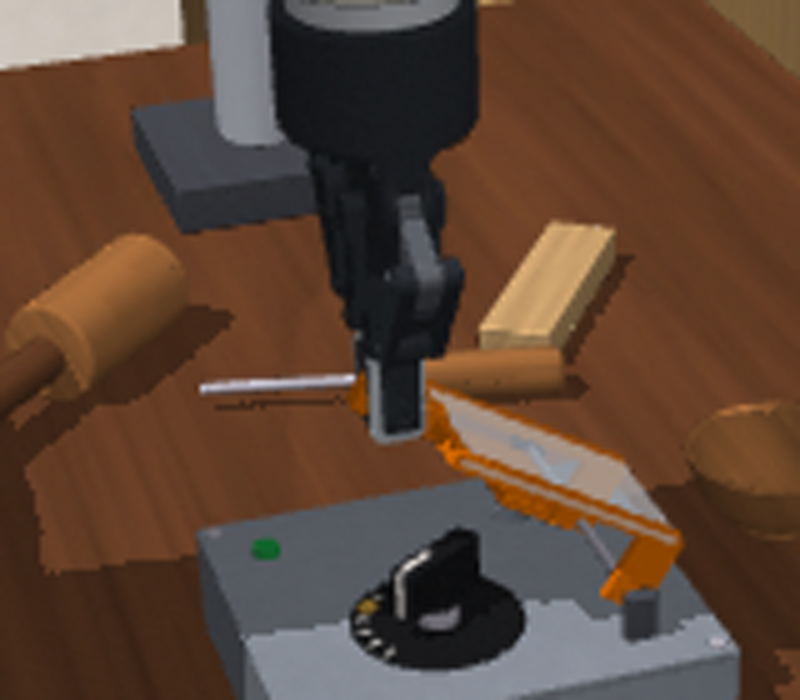

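Emit:
move_arm(
  steps=[
    [[255, 0.4, -4.4, -5, 0, 0, 0], [255, 0, -4.1, -5.2, 0, 0, 0], [255, 0, -3.9, -5.4, 0, 0, 0], [255, 0, -3.6, -5.6, 0, 0, 0], [255, 0, -3.3, -5.8, 0, 0, 0], [255, 0, -3, -5.9, 0, 0, 0], [255, 0, -2.7, -6.1, 0, 0, 0], [255, 0, -2.4, -6.2, 0, 0, 0], [255, 0, -2.1, -6.3, 0, 0, 0], [255, 0, -1.8, -6.4, 0, 0, 0]],
  ],
)

```text
time_s: 7.85
ee_pos: [0.5941, 0.0066, 0.1784]
ee_rot: [0.5, -0.5, -0.5, 0.5]
force: [-7.9, 1.9, -9.5]
finger_gap: 0.0108
```

```bash
python3 - <<'E'
from h import *
st()
E
```

```text
t 7.85 p [594.1   6.6 178.4] yaw 1.571 ydir [-4.e-04 -1.e-04 -1.e+00] q [-0.032 -0.04   1.688 -0.     1.494 -1.603] F [-7.9  1.9 -9.5] M [0.3  1.55 0.06] gap 10.8
```

Emit:
move_arm(
  steps=[
    [[255, 0, -1.4, -6.5, 0, 0, 0], [255, 0, -1.1, -6.6, 0, 0, 0], [255, 0, -0.8, -6.6, 0, 0, 0], [255, 0, -0.5, -6.7, 0, 0, 0], [255, 0, -0.1, -6.7, 0, 0, 0], [255, 0, 0.2, -6.7, 0, 0, 0], [255, 0, 0.5, -6.6, 0, 0, 0], [255, 0, 0.9, -6.6, 0, 0, 0], [255, 0, 1.2, -6.6, 0, 0, 0], [255, 0, 1.5, -6.5, 0, 0, 0]],
  ],
)

```text
time_s: 9.1
ee_pos: [0.6609, 0.0065, 0.1798]
ee_rot: [-0.499, 0.501, 0.501, -0.5]
force: [-8.3, 0.6, 2.7]
finger_gap: 0.0073
```

```bash
python3 - <<'E'
from h import *
cam('side','s5');st()
crop('s5',250,130,410,270,5,'e5')
E
```

```text
t 9.15 p [661.5   6.5 179.6] yaw 1.571 ydir [ 3.1e-03 -3.0e-04 -1.0e+00] q [-0.029  0.103  1.539 -0.     1.496 -1.6  ] F [-1.7  1.6  3. ] M [0.27 0.39 0.02] gap 7.3
```

View pics/e5.png

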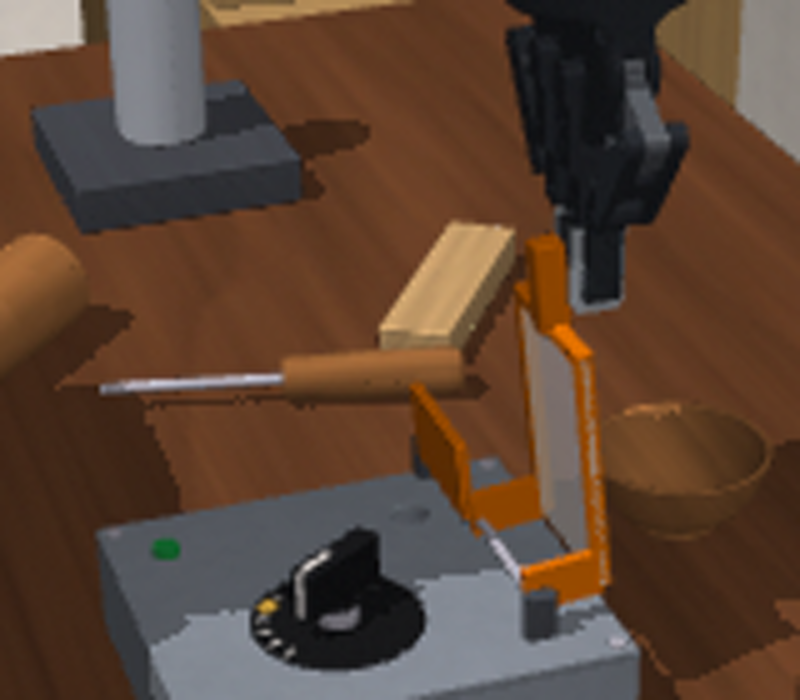

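The tab slipped out of the jaws near the top. The cover stands at about 1.4 rad, with the tab end at (545,240) in the crop and the shut fingers just behind it. I'll go over it and push the tab the rest of the way from the front.

Emit:
move_arm(
  steps=[
    [[255, 0, -10, -5, 0, 0, 0], [255, 0, -25, -2, 0, 0, 0], [255, 0, -20, 0, 0, 0, 0], [255, 0, 0, 22, 0, 0, 0], [255, 0, 0, 30, 0, 0, 0], [255, 0, 0, 20, 0, 0, 0], [255, 0, 20, 0, 0, 0, 0], [255, 0, 25, 0, 0, 0, 0], [255, 0, 15, 0, 0, 0, 0], [255, 0, 0, 0, 0, 0, 0]],
  ],
  squeeze=20,
)

```text
time_s: 10.4
ee_pos: [0.5949, 0.0065, 0.1715]
ee_rot: [0.5, -0.5, -0.5, 0.5]
force: [0.3, -0.4, 0.8]
finger_gap: 0.0002
```

```bash
python3 - <<'E'
from h import *
cam('side','s6');st()
crop('s6',250,130,410,270,5,'e6')
E
```

```text
t 10.45 p [595.2   6.6 172.7] yaw 1.5709 ydir [-3.e-04 -0.e+00 -1.e+00] q [-0.032 -0.035  1.692 -0.     1.485 -1.603] F [ 0.5 -0.5  0.9] M [-0.05  0.07  0.06] gap 0.3
```

View pics/e6.png

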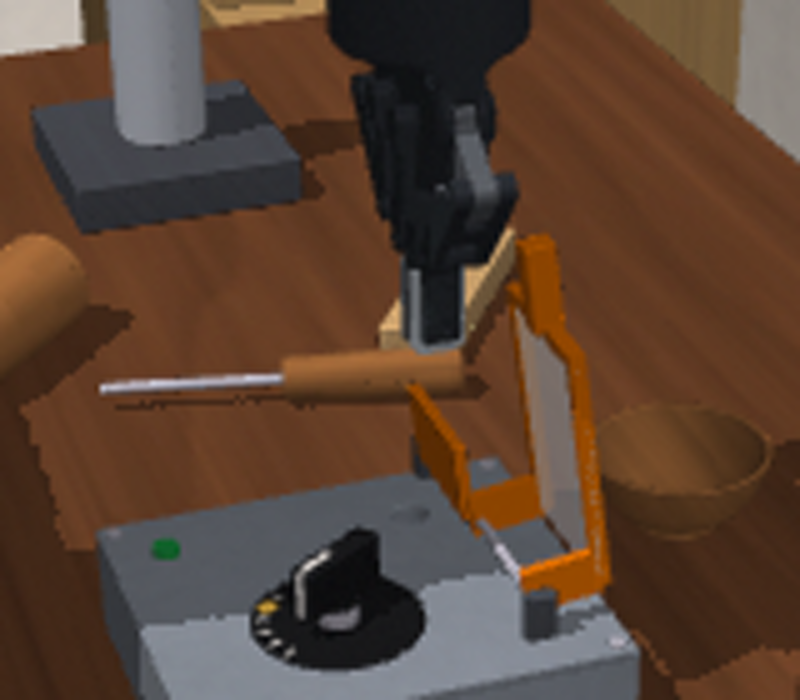

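Emit:
move_arm(
  steps=[
    [[255, 0, 1, -7, 0, 0, 0], [255, 0, 1, -6, 0, 0, 0], [255, 0, 1, -5.5, 0, 0, 0], [255, 0, 1, -5.5, 0, 0, 0], [255, 0, 1, -5.5, 0, 0, 0], [255, 0, 1, -5.5, 0, 0, 0], [255, 0, 0.5, -5.5, 0, 0, 0], [255, 0, 0.5, -5.5, 0, 0, 0], [255, 0, 0, -5.5, 0, 0, 0], [255, 0, 0, -5.5, 0, 0, 0]],
  ],
)

```text
time_s: 11.7
ee_pos: [0.6507, 0.0066, 0.164]
ee_rot: [0.501, -0.499, -0.499, 0.501]
force: [-11.5, -0.3, -6.7]
finger_gap: 0.0001
```

```bash
python3 - <<'E'
from h import *
cam('side','s7');st()
crop('s7',250,130,410,270,5,'e7')
E
```

```text
t 11.75 p [651.4   6.6 164.1] yaw 1.571 ydir [-4.1e-03  1.0e-04 -1.0e+00] q [-0.029  0.093  1.575 -0.     1.477 -1.6  ] F [-2.9 -0.8 -1.8] M [-0.01  0.43 -0.05] gap 0.2
```

View pics/e7.png

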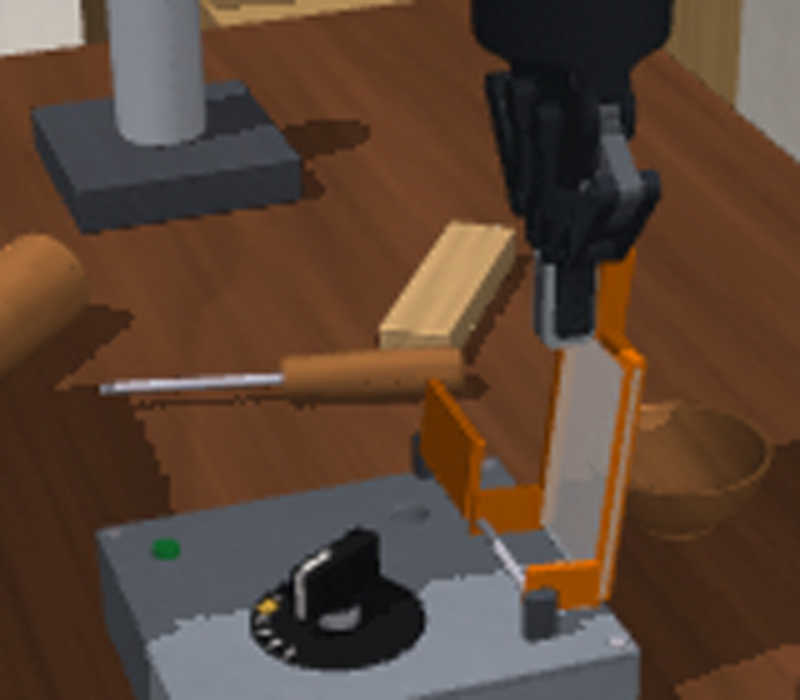

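Emit:
move_arm(
  steps=[
    [[255, 0, 0, -4.5, 0, 0, 0], [255, 0, 0, -4.5, 0, 0, 0], [255, 0, 0, -4.5, 0, 0, 0], [255, 0, 0, -4.5, 0, 0, 0], [255, 0, 0, 0, 0, 0, 0], [255, 0, 0, 16, 0, 0, 0], [200, -35, 5, 26, 0, 0, 0], [100, -45, 10, 26, 0, 0, 0], [100, -45, 10, 26, 0, 0, 0], [100, -45, 10, 26, 0, 0, 0]],
  ],
)

```text
time_s: 13.0
ee_pos: [0.5484, -0.1644, 0.1309]
ee_rot: [-0.499, 0.5, 0.5, -0.5]
force: [0.6, -0.4, 0.9]
finger_gap: 0.0515
```

```bash
python3 - <<'E'
from h import *
cam('side','s8');st()
crop('s8',250,130,410,270,5,'e8')
E
```

```text
t 13.05 p [ 545.6 -168.2  129.4] yaw 1.5695 ydir [-0.0013 -0.0016 -1.    ] q [-0.343 -0.064  1.791 -0.002  1.415 -1.912] F [-0.8 -4.3 -1.4] M [-0.08 -0.02 -0.04] gap 52.1
```

View pics/e8.png

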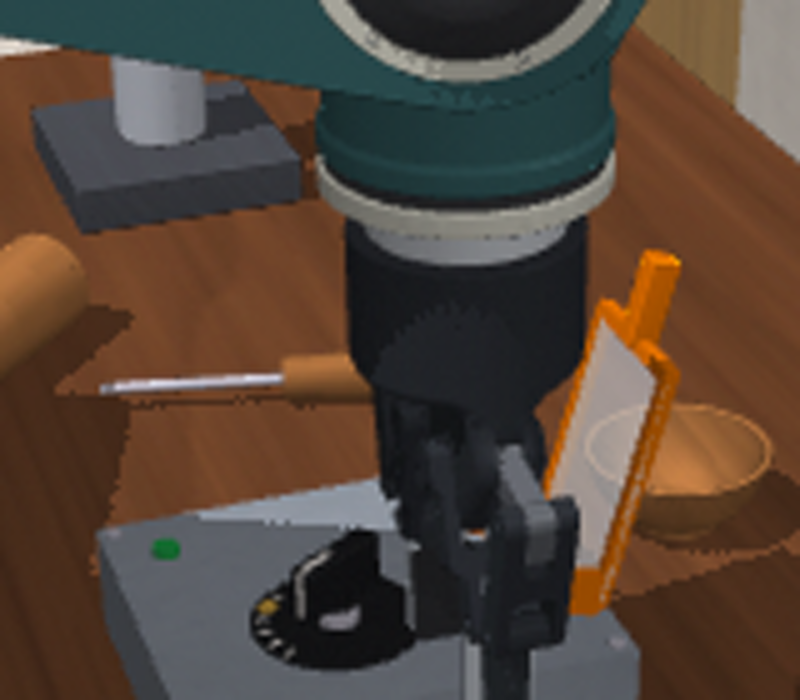

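Emit:
move_arm(
  steps=[
    [[100, -39, 8, 16, 0, 0, 0], [100, -39, 8, 16, 0, 0, 0], [100, -39, 8, 16, 0, 0, 0], [100, 0, 0, 0, 0, 0, 0], [100, 0, 14, 0, 0, 0, 0], [100, 0, 14, 0, 0, 0, 0], [100, 0, 14, 0, 0, 0, 0], [100, 0, 12, 0, 0, 0, 0], [100, 0, 0, 0, 0, 0, 0], [100, 0, 0, 0, 0, 0, 0]],
  ],
)

```text
time_s: 14.3
ee_pos: [0.5022, -0.2805, 0.0531]
ee_rot: [-0.5, 0.5, 0.5, -0.5]
force: [-0.3, 0.7, 0.5]
finger_gap: 0.0521
```

```bash
python3 - <<'E'
from h import *
cam('side','s9');st()
crop('s9',240,190,440,420,3,'e9')
E
```

```text
t 14.35 p [ 502.2 -280.6   53.3] yaw 1.571 ydir [ 6.e-04 -4.e-04 -1.e+00] q [-0.554  0.006  1.853 -0.     1.282 -2.125] F [ 0.1 -0.2  0.2] M [-0.04  0.02  0.02] gap 51.5
```

View pics/e9.png

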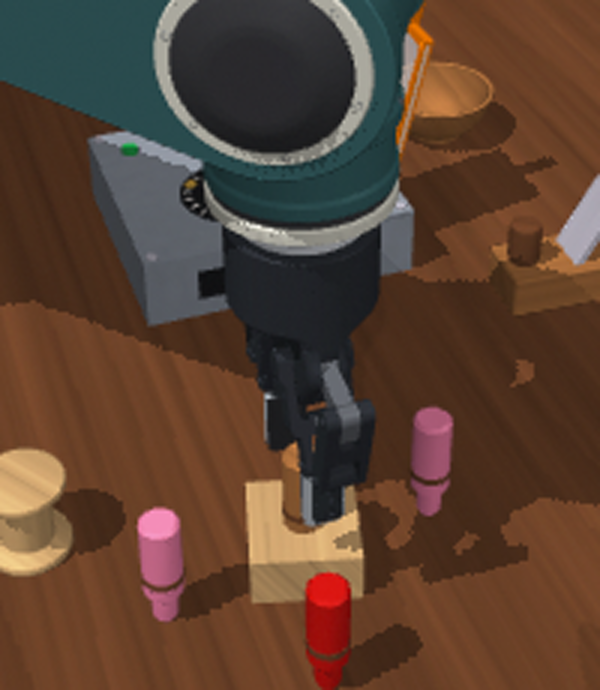

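Emit:
move_arm(
  steps=[
    [[110, -2.2, 4, 2.4, 0, 0, 0], [180, 0, 0, 0, 0, 0, 0], [255, 0, 0, 0, 0, 0, 0], [255, 0, 0, 0, 0, 0, 0], [255, 0, 0, 0, 0, 0, 0], [255, 0, 0, 0, 0, 0, 0], [255, 0, -8, 0, 0, 0, 0], [255, 0, -20, 0, 0, 0, 0], [255, 0, -25, 0, 0, 0, 0], [255, 0, -20, 0, 0, 0, 0]],
  ],
  squeeze=50,
)

```text
time_s: 15.6
ee_pos: [0.4999, -0.2827, 0.1242]
ee_rot: [-0.499, 0.5, 0.5, -0.5]
force: [0.1, 0.1, -0.5]
finger_gap: 0.0201
```

```bash
python3 - <<'E'
from h import *
cam('side','s10');st()
crop('s10',240,170,440,400,3,'e10')
E
```

```text
t 15.65 p [ 500.6 -283.2  126.7] yaw 1.571 ydir [ 0.0038 -0.0023 -1.    ] q [-0.559 -0.056  1.789  0.     1.405 -2.13 ] F [ 0.6 -0.5  2.8] M [ 0.   -0.03  0.03] gap 20.4
```

View pics/e10.png

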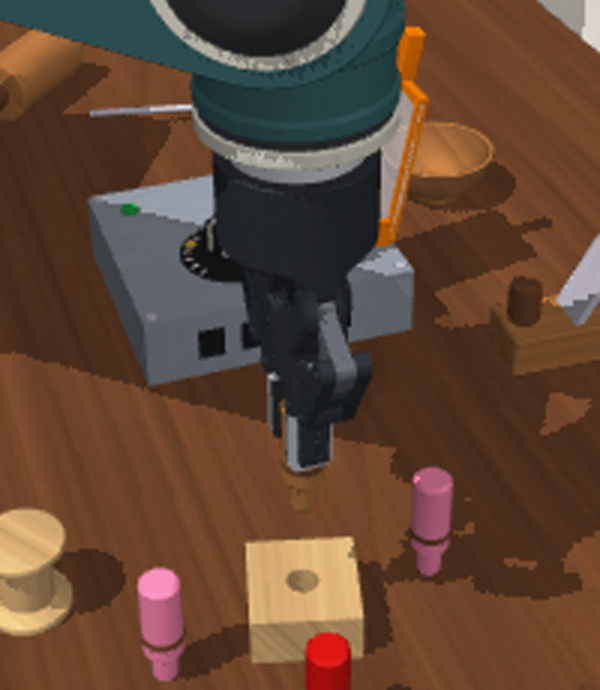

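```bash
python3 - <<'E'
from h import *
f=lambda u,v,k,o:(u/k+o[0]-.5+.5/k,v/k+o[1]-.5+.5/k)
s=load('s10'); print('stand hole',pt(s,*f(302,580,3,(240,170)),.03))
print('knob? hole from s7',pt(load('s7'),*f(410,514,5,(250,130)),.05))
crop('s10',300,290,380,380,8,'g1'); crop('s6',300,210,360,250,12,'g2')
print([proj(s,(x,-.2832,.0817)) for x in (.498,.5,.502)])
E
```

```text
stand hole [ 0.49764032 -0.28435318  0.03      ]
knob? hole from s7 [0.6037622  0.07547252 0.05      ]
[(np.float64(340.05496770921764), np.float64(338.82253277723527)), (np.float64(341.2629391683444), np.float64(338.52527547657417)), (np.float64(342.46935857632417), np.float64(338.2284001042533))]
```

View pics/g1.png

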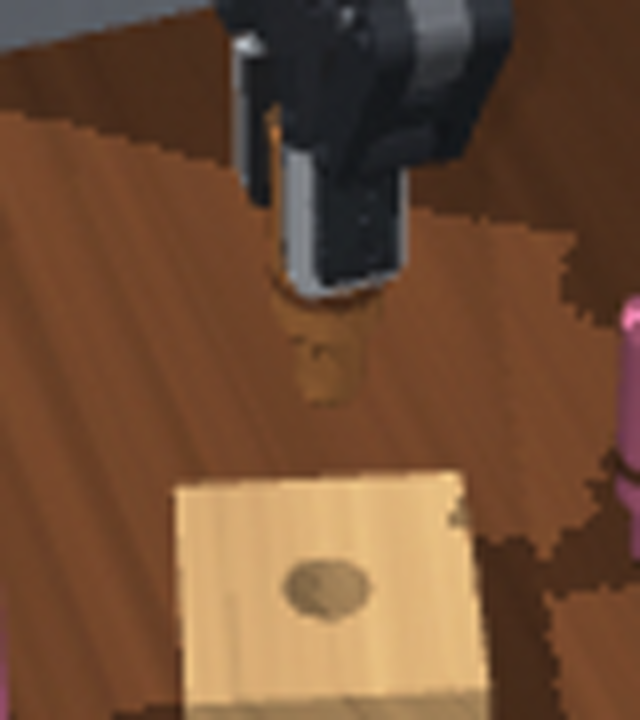

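View pics/g2.png

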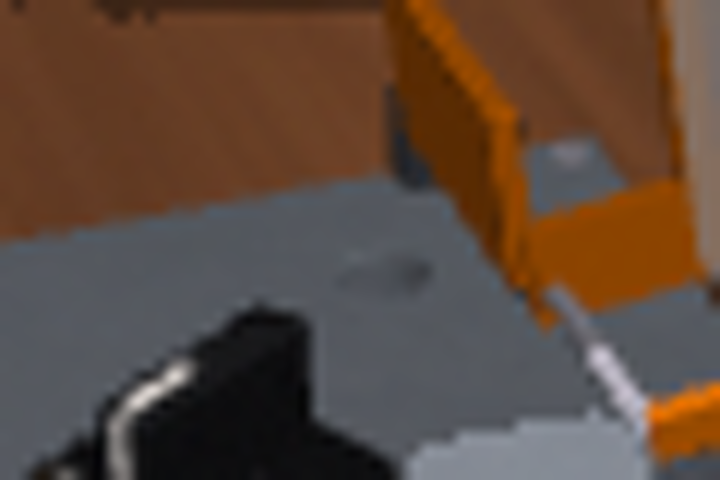

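Emit:
move_arm(
  steps=[
    [[255, 30, -12, -9, 0, 0, 0], [255, 45, -12, -13, 0, 0, 0], [255, 48, -6, -14, 0, 0, 0], [255, 48, 0, -14, 0, 0, 0], [255, 48, 0, -14, 0, 0, 0], [255, 48, 0, -14, 0, 0, 0], [255, 48, 0, -14, 0, 0, 0], [255, 36, 0, -11, 0, 0, 0], [255, 10, 0, -4, 0, 0, 0], [255, 0, 0, 0, 0, 0, 0]],
  ],
)

```text
time_s: 16.9
ee_pos: [0.6065, 0.0784, 0.1517]
ee_rot: [0.5, -0.5, -0.5, 0.5]
force: [-0.6, -0.8, -0.1]
finger_gap: 0.0205
```

```bash
python3 - <<'E'
from h import *
cam('side','s11');st()
crop('s11',280,160,400,270,6,'e11')
E
```

```text
t 16.95 p [606.4  77.8 151.7] yaw 1.571 ydir [-3.e-04 -3.e-04 -1.e+00] q [ 0.086  0.011  1.681 -0.     1.45  -1.485] F [ 0.2 -0.5 -0.5] M [-0.02  0.01  0.03] gap 20.4
```

View pics/e11.png

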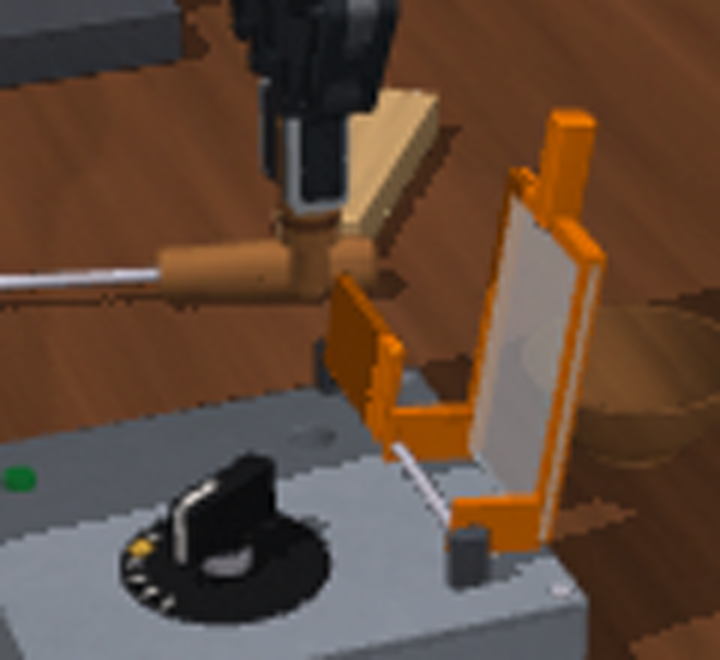

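```bash
python3 - <<'E'
from h import *
f=lambda u,v,k,o:(u/k+o[0]-.5+.5/k,v/k+o[1]-.5+.5/k)
s=load('s11'); crop('s11',310,175,360,240,12,'g3')
print('sock',pt(s,*f(313,437,6,(280,160)),.05))
for z in(.1067,.1107,.1147):print(z,pt(s,*f(313,294,6,(280,160)),z))
for p in ((.6065,.0778),(.6045,.0758)):
  print([np.round((np.array(proj(s,(*p,z)))-[310,175])*12+5.5,1) for z in(.1107,.05)])
E
```

```text
sock [0.60405361 0.07528891 0.05      ]
0.1067 [0.60706638 0.08124537 0.1067    ]
0.1107 [0.60477958 0.07421772 0.1107    ]
0.1147 [0.60249277 0.06719007 0.1147    ]
[array([269.2, 398. ]), array([274.7, 685.6])]
[array([262.2, 404.8]), array([267.9, 692.7])]
```

View pics/g3.png

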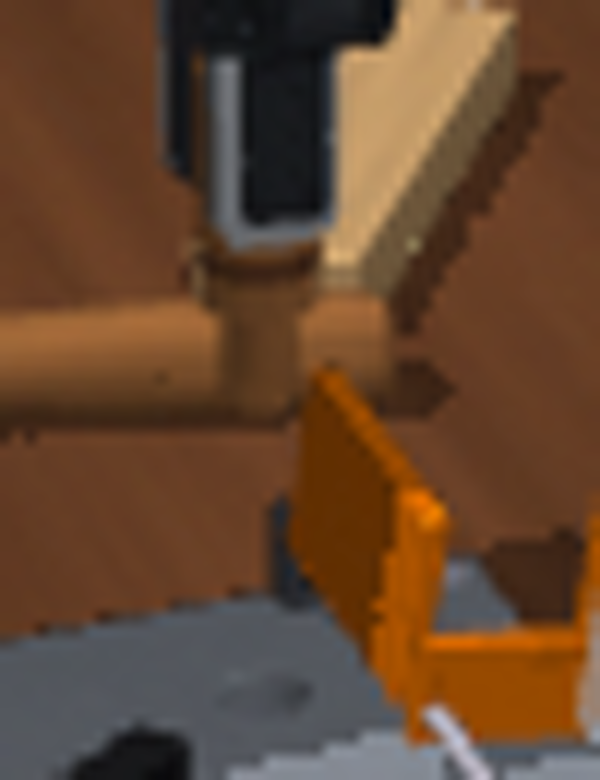

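The tenon tip at crop (259,405) projects straight down onto the socket at (265,690), so they line up to within about 1 mm. Descending.

Emit:
move_arm(
  steps=[
    [[255, 0, 14, 0, 0, 0, 0], [255, 0, 14, 0, 0, 0, 0], [255, 0, 14, 0, 0, 0, 0], [255, 0, 10, 0, 0, 0, 0], [255, 0, 4, 0, 0, 0, 0], [255, 0, 3, 0, 0, 0, 0], [255, 0, 3, 0, 0, 0, 0], [255, 0, 2, 0, 0, 0, 0], [255, 0, 2, 0, 0, 0, 0], [255, 0, 0, 0, 0, 0, 0]],
  ],
)

```text
time_s: 18.2
ee_pos: [0.6065, 0.0784, 0.0857]
ee_rot: [0.5, -0.5, -0.5, 0.5]
force: [0.1, 0.5, -0.8]
finger_gap: 0.0199
```

```bash
python3 - <<'E'
from h import *
cam('side','s12');st()
crop('s12',310,185,370,250,12,'g4')
E
```

```text
t 18.25 p [606.5  78.4  85.8] yaw 1.571 ydir [-0.  0. -1.] q [ 0.087  0.056  1.745  0.     1.34  -1.484] F [-0.6 -0.1 -0.3] M [0.   0.   0.02] gap 20.1
```

View pics/g4.png

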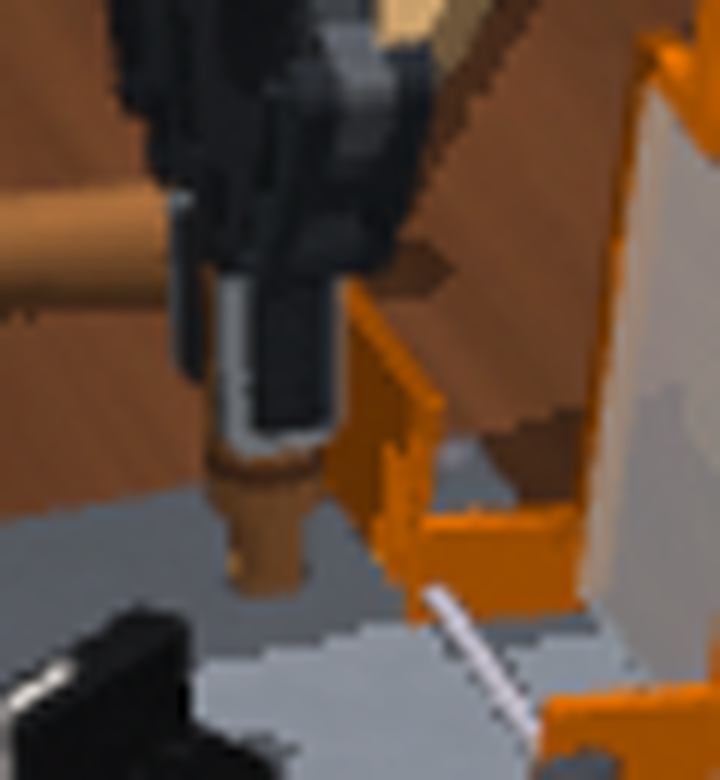

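Emit:
move_arm(
  steps=[
    [[255, 0, 2, 0, 0, 0, 0], [255, 0, 2, 0, 0, 0, 0], [255, 0, 2, 0, 0, 0, 0], [255, 0, 2, 0, 0, 0, 0], [255, 0, 2, 0, 0, 0, 0], [255, 0, 2, 0, 0, 0, 0], [255, 0, 2, 0, 0, 0, 0], [255, 0, 1, 0, 0, 0, 0], [255, 0, 1, 0, 0, 0, 0], [255, 0, 0, 0, 0, 0, 0]],
  ],
)

```text
time_s: 19.5
ee_pos: [0.6065, 0.0784, 0.0697]
ee_rot: [0.5, -0.5, -0.5, 0.5]
force: [-0.2, -0.1, -0.5]
finger_gap: 0.0203
```

```bash
python3 - <<'E'
from h import *
cam('side','s13');st()
crop('s13',310,185,370,250,12,'g5')
E
```

```text
t 19.55 p [606.5  78.4  69.7] yaw 1.5711 ydir [-0. -0. -1.] q [ 0.087  0.069  1.759 -0.     1.313 -1.484] F [-0.7 -0.7 -0.2] M [-0.05 -0.02  0.04] gap 20.4
```

View pics/g5.png

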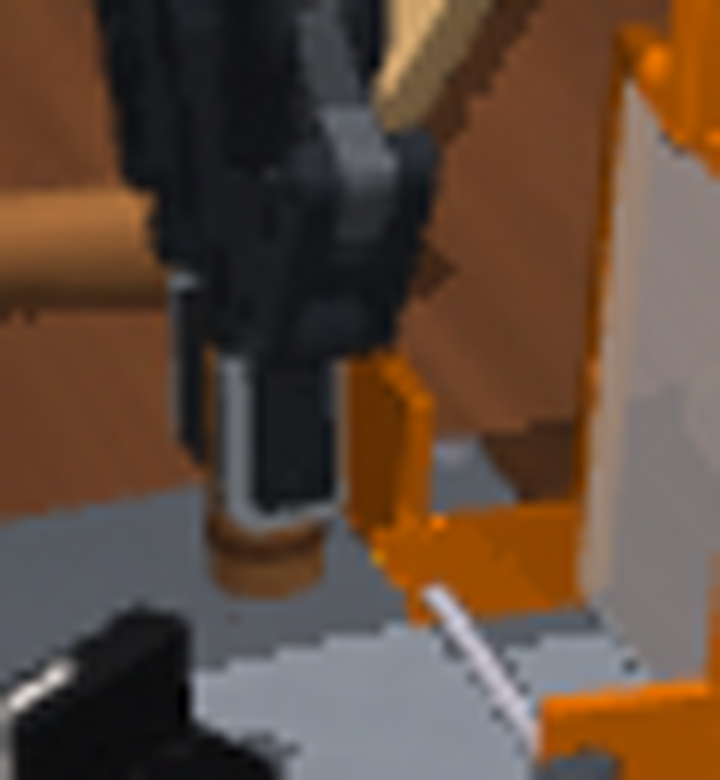

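Emit:
move_arm(
  steps=[
    [[255, 0, 1, 0, 0, 0, 0], [255, 0, 0.5, 0, 0, 0, 0], [255, 0, 0.5, 0, 0, 0, 0], [255, 0, 0.5, 0, 0, 0, 0], [255, 0, 0, 0, 0, 0, 0], [160, 0, 0, 0, 0, 0, 0], [160, 0, 0, 0, 0, 0, 0], [160, 0, 0, 0, 0, 0, 0], [160, 0, -6, 0, 0, 0, 0], [160, 0, -15, 0, 0, 0, 0]],
  ],
)

```text
time_s: 20.8
ee_pos: [0.6062, 0.0784, 0.0885]
ee_rot: [0.5, -0.5, -0.5, 0.5]
force: [0.0, -0.3, 0.5]
finger_gap: 0.0317
```

```bash
python3 - <<'E'
from h import *
cam('side','s14');st()
crop('s14',310,185,370,250,12,'g6')
E
```

```text
t 20.85 p [607.3  78.5  91.4] yaw 1.571 ydir [ 2.3e-03  2.0e-04 -1.0e+00] q [ 0.087  0.052  1.74  -0.     1.347 -1.484] F [ 1.5 -0.1  3.2] M [-0.01 -0.01 -0.04] gap 32.2
```

View pics/g6.png

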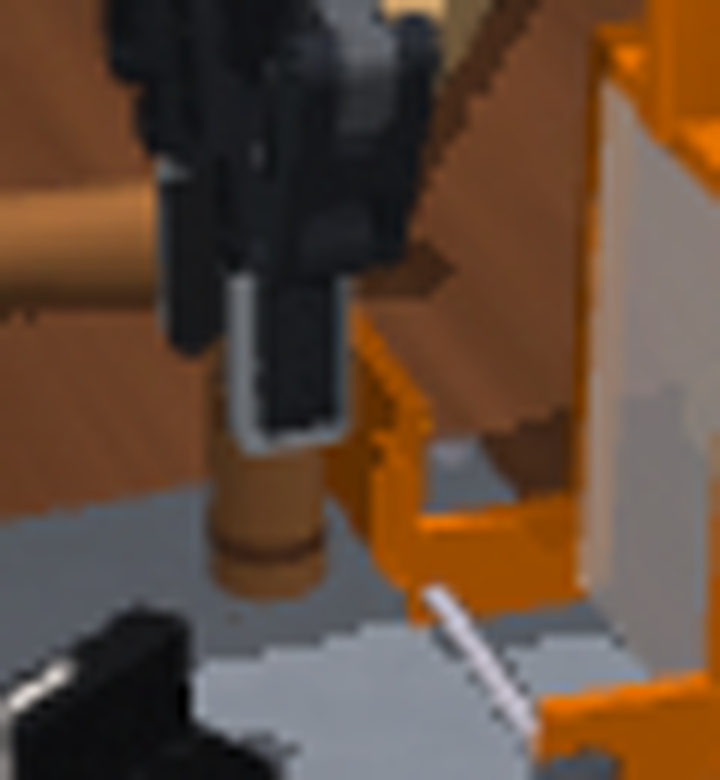

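Emit:
move_arm(
  steps=[
    [[160, 0, -25, 0, 0, 0, 0], [160, 0, -30, 0, 0, 0, 0], [160, 0, -20, 10, 0, 0, 0], [160, 30, 0, 25, 0, 0, 0], [160, 40, 0, 25, 0, 0, 0], [160, 40, 0, 20, 0, 0, 0], [160, 40, 0, 20, 0, 0, 0], [160, 30, 0, 10, 0, 0, 0], [160, 0, 0, 0, 0, 0, 0], [160, 0, 0, 0, 0, 0, 0]],
  ],
)

```text
time_s: 22.1
ee_pos: [0.4963, 0.258, 0.1634]
ee_rot: [-0.5, 0.5, 0.5, -0.5]
force: [0.5, 0.4, -0.1]
finger_gap: 0.0321
```

```bash
python3 - <<'E'
from h import *
cam('side','s15');cam('top','t15');st()
crop('s15',260,170,390,280,6,'g7');crop('t15',255,190,355,300,7,'g8')
E
```

```text
t 22.2 p [496.6 257.6 163.3] yaw 1.5702 ydir [ 1.e-04 -1.e-04 -1.e+00] q [ 0.433 -0.11   1.779 -0.     1.473 -1.137] F [-0.  -0.2  0.6] M [-0.   -0.05 -0.03] gap 31.9
```

View pics/g7.png

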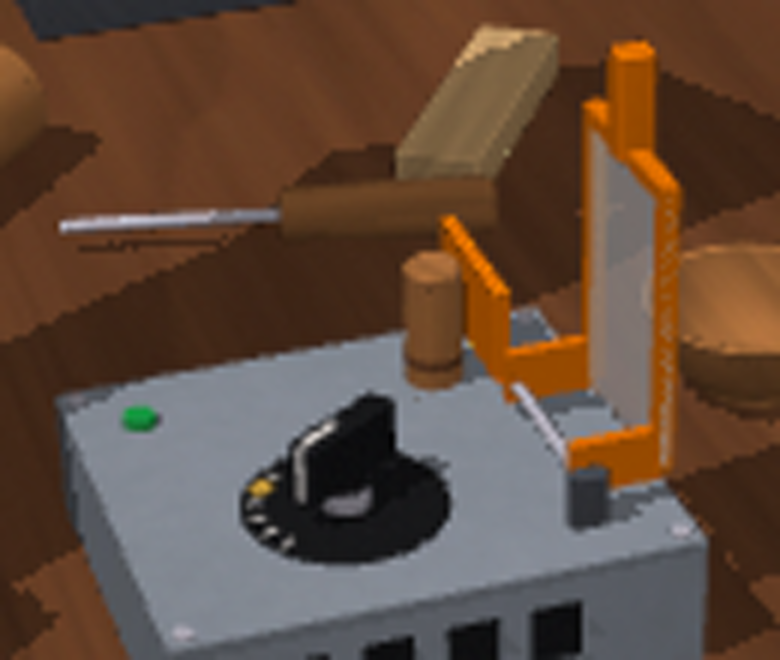

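View pics/g8.png

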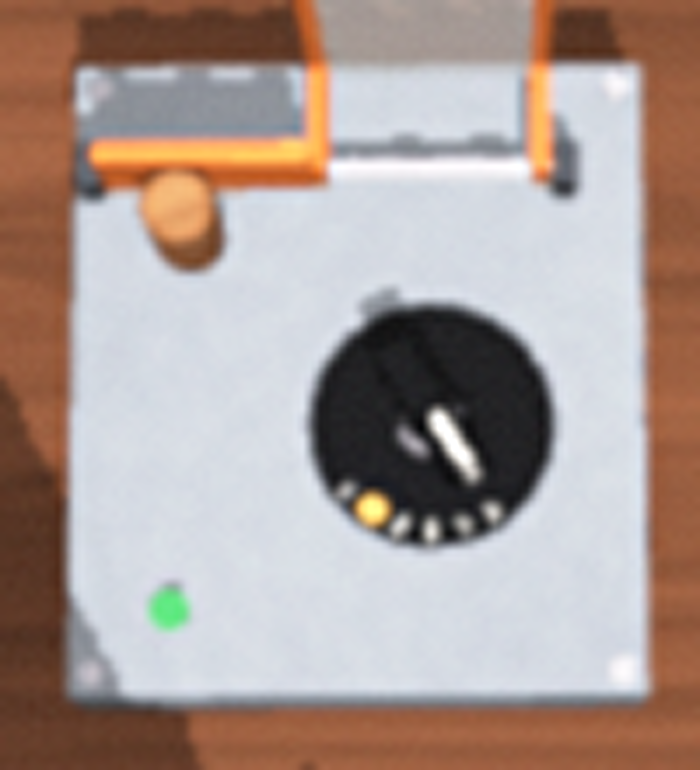

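```bash
python3 - <<'E'
from h import *
f=lambda u,v,k,o:(u/k+o[0]-.5+.5/k,v/k+o[1]-.5+.5/k)
t=load('t15');s=load('s15')
im=t['frame'].astype(int); m=np.zeros(im.shape[:2],np.uint8)
sub=(im.min(2)>130); ys,xs=np.nonzero(sub[245:262,313:327]); print(len(xs))
w=im.min(2)[245:262,313:327].astype(float); w=np.clip(w-60,0,None); Y,X=np.mgrid[245:262,313:327]
cx=(w*X).sum()/w.sum();cy=(w*Y).sum()/w.sum();C=np.cov(np.vstack([X.ravel(),Y.ravel()]),aweights=w.ravel());e,v=np.linalg.eigh(C);d=v[:,1];print('mark',cx,cy,'angle',np.arctan2(d[0],d[1]),e)
print('dial ctr top',pt(t,*f(432,425,7,(255,190)),.05), 'mark pos',pt(t,cx,cy,.086))
d=np.array([f(a,b,6,(260,170)) for a,b in((380,400),(350,420),(330,430),(315,440),(390,410))])
def P(u,v):return pt(s,int(round(u)),int(round(v)))
print('knob top',[P(*x).round(4) for x in d])
print('panel',[P(*f(a,b,6,(260,170))).round(4) for a,b in((250,400),(480,480),(300,600),(200,440))])
print('dial',[P(*f(a,b,6,(260,170))).round(4) for a,b in((280,540),(420,500),(400,520))])
print('pin head',[P(*f(a,b,6,(260,170))).round(4) for a,b in((432,265),(425,270),(440,268))])
Rz=t['range_z']
def Pt(u,v):return pt(t,int(round(u)),int(round(v)))
print('top knob',[Pt(*f(a,b,7,(255,190))).round(4) for a,b in((450,440),(440,420),(410,370),(395,350),(430,400))],'panel',[Pt(*f(a,b,7,(255,190))).round(4) for a,b in((200,450),(600,450),(300,600),(340,400),(520,430))],'head',[Pt(*f(a,b,7,(255,190))).round(4) for a,b in((180,208),(185,215))])
E
```

```text
35
mark 318.74688581314877 252.80622837370242 angle 0.7367597085621796 [ 2.56068691 10.08422553]
dial ctr top [0.55206631 0.00547253 0.05      ] mark pos [ 5.41138208e-01 -9.47204387e-05  8.60000000e-02]
knob top [array([0.5656, 0.0162, 0.0829]), array([0.5509, 0.0039, 0.0835]), array([0.5437, 0.0013, 0.0841]), array([ 0.5364, -0.0018,  0.0827]), array([0.5689, 0.0132, 0.079 ])]
panel [array([0.5355, 0.0849, 0.0496]), array([0.5991, 0.0056, 0.0471]), array([ 0.5178, -0.0456,  0.0492]), array([0.512 , 0.0657, 0.0478])]
dial [array([ 0.5206, -0.0066,  0.0476]), array([ 0.5741, -0.0024,  0.0501]), array([ 0.5625, -0.0112,  0.0508])]
pin head [array([0.6055, 0.0753, 0.0966]), array([0.5996, 0.0713, 0.0974]), array([0.6079, 0.0759, 0.0959])]
top knob [array([ 0.5425, -0.0006,  0.0877]), array([0.5467, 0.0033, 0.0872]), array([0.5632, 0.0113, 0.0861]), array([0.5676, 0.0154, 0.0843]), array([0.5533, 0.0054, 0.084 ])] panel [array([0.5444, 0.0744, 0.0528]), array([ 0.5441, -0.0437,  0.0485]), array([0.5008, 0.0454, 0.0508]), array([0.5589, 0.033 , 0.0517]), array([ 0.5498, -0.0209,  0.0532])] head [array([0.6089, 0.0771, 0.0954]), array([0.6059, 0.0747, 0.0995])]
```

```bash
python3 - <<'E'
from h import *
im=cv2.imread('pics/t15.png')[230:272,297:337]; im=np.clip(im.astype(float)*1.6+10,0,255).astype('uint8'); cv2.imwrite('pics/g9.png',cv2.resize(im,None,fx=14,fy=14,interpolation=cv2.INTER_CUBIC))
E
```

```text
(no output)
```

View pics/g9.png

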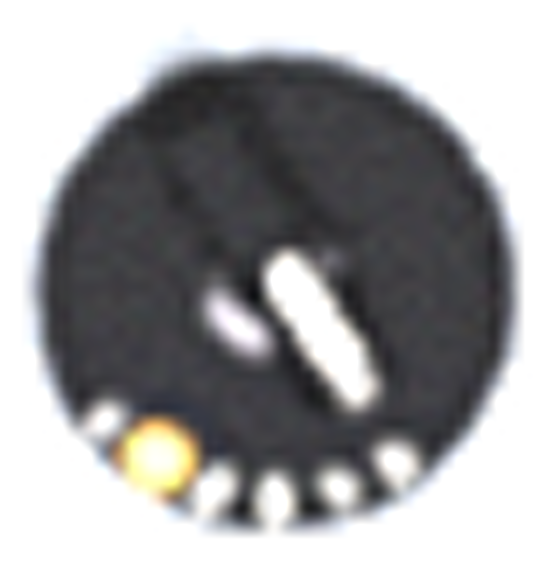

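Emit:
move_arm(
  steps=[
    [[160, -40, 0, -8, 0, 0, 0], [160, -44, 0, -9, 0, 0, 0], [160, -44, 0, -9, 0, 0, 0], [160, -44, 0, -9, 0, 0, 0], [160, -44, 0, -10, 0, 0, 0], [160, -35, 0, -9, 0, -0.1, 0], [160, 0, 10, 0, 0, -0.12, 0], [160, 0, 15, 0, 0, -0.12, 0], [160, 0, 10, 0, 0, -0.12, 0], [160, 0, 0, 0, 0, -0.09, 0]],
  ],
)

```text
time_s: 23.45
ee_pos: [0.55, 0.0065, 0.1273]
ee_rot: [0.345, -0.344, -0.617, 0.618]
force: [-0.4, -0.5, 0.7]
finger_gap: 0.0316
```

```bash
python3 - <<'E'
from h import *
st()
p,R,s=now(); print(R.inv().apply(np.array([.5505,.0064,.062])-p)*1e3)
E
```

```text
t 23.45 p [550.    6.5 127.3] yaw 2.1231 ydir [-0.0015 -0.     -1.    ] q [-0.035 -0.109  1.837 -0.     1.415 -2.158] F [-0.4 -0.5  0.7] M [0.01 0.   0.01] gap 31.6
[-0.3520664  65.28350296 -0.4675436 ]
```

Good. I'll go straight down over the knob and check before closing.

Emit:
move_arm(
  steps=[
    [[160, -0.4, 10, -0.5, 0, 0, 0], [160, 0, 14, 0, 0, 0, 0], [160, 0, 14, 0, 0, 0, 0], [160, 0, 10, 0, 0, 0, 0], [160, 0, 7, 0, 0, 0, 0], [160, 0, 5, 0, 0, 0, 0], [160, 0, 3, 0, 0, 0, 0], [160, 0, 2, 0, 0, 0, 0], [160, 0, 0, 0, 0, 0, 0], [160, 0, 0, 0, 0, 0, 0]],
  ],
)

```text
time_s: 24.7
ee_pos: [0.5513, 0.0073, 0.0635]
ee_rot: [-0.345, 0.345, 0.617, -0.617]
force: [-0.6, 0.4, -0.3]
finger_gap: 0.0321
```

```bash
python3 - <<'E'
from h import *
cam('side','s17');st()
crop('s17',260,160,390,280,6,'h1')
E
```

```text
t 24.75 p [551.2   7.3  63.5] yaw 2.121 ydir [ 3.e-04 -0.e+00 -1.e+00] q [-0.033 -0.056  1.896 -0.     1.301 -2.154] F [ 0.3  0.3 -0. ] M [-0.   -0.02  0.02] gap 31.9
```

View pics/h1.png

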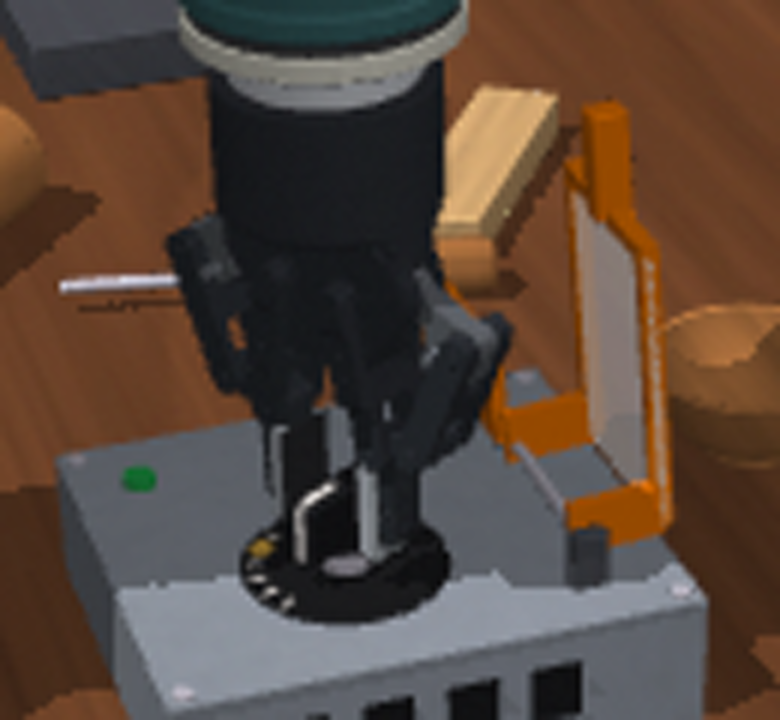

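Emit:
move_arm(
  steps=[
    [[200, 0, 0, 0, 0, 0, 0], [255, 0, 0, 0, 0, 0, 0], [255, 0, 0, 0, 0, 0, 0], [255, 0, 0, 0, 0, 0, 0], [255, 0, 0, 0, 0, 0, 0], [255, 0, 0, 0, 0, 0, 0], [255, 0, 0, 0, 0, 0, 0], [255, 0, 0, 0, 0, 0, 0], [255, 0, 0, 0, 0, 0, 0], [255, 0, 0, 0, 0, 0, 0]],
  ],
  squeeze=50,
)

```text
time_s: 26.0
ee_pos: [0.5513, 0.007, 0.0634]
ee_rot: [0.345, -0.346, -0.617, 0.617]
force: [2.2, -5.4, -0.0]
finger_gap: 0.0105
```

```bash
python3 - <<'E'
from h import *
st()
E
```

```text
t 26.0 p [551.3   7.   63.4] yaw 2.121 ydir [ 5.e-04 -5.e-04 -1.e+00] q [-3.300e-02 -5.600e-02  1.896e+00 -1.000e-03  1.301e+00 -2.154e+00] F [ 2.2 -5.4 -0. ] M [-0.81 -0.47  0.04] gap 10.5
```

Emit:
move_arm(
  steps=[
    [[255, -0.6, 0.5, 0, 0, 0, 0], [255, 0, 0.5, 0, 0, 0, 0], [255, 0, 0.5, 0, 0, 0, 0], [255, 0, 0.5, 0, 0, 0, 0], [255, 0, 0.5, 0, 0, 0, 0], [255, 0, 0.5, 0, 0, 0, 0], [255, 0, 0, 0, 0, 0, 0], [255, 0, 0, 0, 0, 0, 0], [255, 0, 0, 0, 0, 0, 0], [255, 0, 0, 0, 0, 0, 0]],
  ],
)

```text
time_s: 27.25
ee_pos: [0.5515, 0.0069, 0.0608]
ee_rot: [-0.345, 0.345, 0.617, -0.617]
force: [-2.9, 0.5, 8.3]
finger_gap: 0.0111
```

```bash
python3 - <<'E'
from h import *
for i in range(4): st(); robot.read_camera('side')
E
```

```text
t 27.25 p [551.5   6.9  60.8] yaw 2.1211 ydir [ 1.e-04  1.e-04 -1.e+00] q [-0.034 -0.053  1.898  0.     1.297 -2.155] F [-2.9  0.5  8.3] M [0.01 0.6  0.08] gap 11.1
t 27.3 p [551.5   6.9  60.8] yaw 2.121 ydir [ 2.e-04  2.e-04 -1.e+00] q [-0.034 -0.053  1.898  0.     1.297 -2.155] F [-2.5 -0.1  7.9] M [-0.01  0.59  0.08] gap 11.0
t 27.35 p [551.5   6.9  60.8] yaw 2.121 ydir [ 2.e-04  1.e-04 -1.e+00] q [-0.034 -0.053  1.897  0.     1.297 -2.155] F [-3.6  0.5  7.7] M [0.06 0.64 0.05] gap 10.8
t 27.4 p [551.5   6.9  60.8] yaw 2.1211 ydir [ 2.e-04  2.e-04 -1.e+00] q [-0.034 -0.053  1.897  0.     1.297 -2.155] F [-2.8  0.5  8.1] M [0.06 0.6  0.06] gap 11.0
```

Emit:
move_arm(
  steps=[
    [[255, 0, 0.3, 0, 0, 0, 0], [255, 0, 0.3, 0, 0, 0, 0], [255, 0, 0.3, 0, 0, 0, 0], [255, 0, 0.3, 0, 0, 0, 0], [255, 0, 0.3, 0, 0, 0, 0], [255, 0, 0.3, 0, 0, 0, 0], [255, 0, 0, 0, 0, 0, 0], [255, 0, 0, 0, 0, 0, 0], [255, 0, 0, 0, 0, 0, 0], [255, 0, 0, 0, 0, 0, 0]],
  ],
)

```text
time_s: 28.7
ee_pos: [0.5516, 0.0069, 0.0595]
ee_rot: [-0.345, 0.345, 0.617, -0.617]
force: [-5.8, -0.4, 13.2]
finger_gap: 0.011
```

```bash
python3 - <<'E'
from h import *
for i in range(3): st(); robot.read_camera('side')
E
```

```text
t 28.7 p [551.6   6.9  59.5] yaw 2.1211 ydir [ 4.e-04  1.e-04 -1.e+00] q [-0.034 -0.051  1.899  0.     1.294 -2.155] F [-5.8 -0.4 13.2] M [0.04 1.04 0.05] gap 11.0
t 28.75 p [551.6   6.9  59.4] yaw 2.121 ydir [ 3.e-04  1.e-04 -1.e+00] q [-0.034 -0.051  1.899  0.     1.294 -2.155] F [-5.4 -1.  12.4] M [0.06 1.1  0.02] gap 11.2
t 28.8 p [551.6   6.9  59.4] yaw 2.1211 ydir [ 4.e-04  2.e-04 -1.e+00] q [-0.034 -0.051  1.899  0.     1.294 -2.155] F [-6.2  0.3 13.1] M [-0.02  1.09  0.02] gap 10.7
```

Emit:
move_arm(
  steps=[
    [[255, 0.2, 0.2, 0.3, 0, 0.03, 0], [255, 0, 0, 0, 0, 0.06, 0], [255, 0, 0, 0, 0, 0.06, 0], [255, 0, 0, 0, 0, 0.06, 0], [255, 0, 0, 0, 0, 0.06, 0], [255, 0, 0, 0, 0, 0.06, 0], [255, 0, 0, 0, 0, 0.03, 0], [255, 0, 0, 0, 0, 0, 0], [255, 0, 0, 0, 0, 0, 0], [255, 0, 0, 0, 0, 0, 0]],
  ],
)

```text
time_s: 30.1
ee_pos: [0.5516, 0.0069, 0.0594]
ee_rot: [-0.45, 0.451, 0.546, -0.545]
force: [-2.4, -0.8, 13.4]
finger_gap: 0.0108
```

```bash
python3 - <<'E'
from h import *
cam('side','s18');st();robot.read_camera('side');st()
crop('s18',260,160,390,280,6,'h2')
E
```

```text
t 30.15 p [551.6   6.9  59.4] yaw 1.761 ydir [ 0.0014  0.     -1.    ] q [-0.034 -0.052  1.899  0.     1.293 -1.795] F [-3.4 -0.5 13.1] M [-0.06  0.59 -0.03] gap 10.8
t 30.2 p [551.6   6.9  59.5] yaw 1.761 ydir [ 1.4e-03  1.0e-04 -1.0e+00] q [-0.034 -0.052  1.899  0.     1.293 -1.795] F [-3.4 -0.2 13.2] M [-0.04  0.62 -0.05] gap 10.5
```

View pics/h2.png

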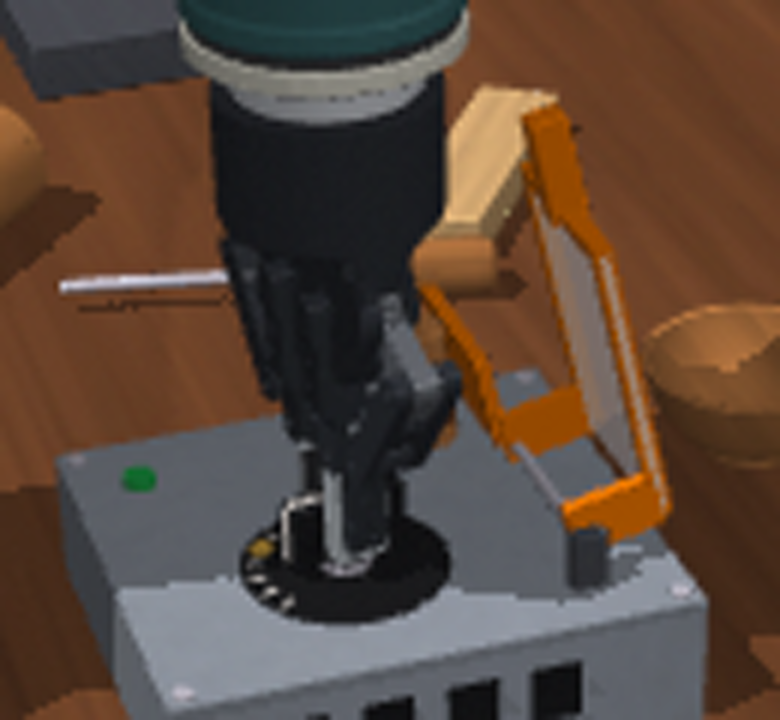

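Emit:
move_arm(
  steps=[
    [[255, 0, 0.1, 0, 0, 0.05, 0], [255, 0, 0, 0, 0, 0.08, 0], [255, 0, 0, 0, 0, 0.08, 0], [255, 0, 0, 0, 0, 0.08, 0], [255, 0, 0, 0, 0, 0.08, 0], [255, 0, 0, 0, 0, 0.08, 0], [255, 0, 0, 0, 0, 0.08, 0], [255, 0, 0, 0, 0, 0.08, 0], [255, 0, 0, 0, 0, 0.05, 0], [255, 0, 0, 0, 0, 0, 0]],
  ],
)

```text
time_s: 31.45
ee_pos: [0.5516, 0.0067, 0.0594]
ee_rot: [-0.602, 0.603, 0.37, -0.369]
force: [-3.5, -0.9, 13.0]
finger_gap: 0.0109
```

```bash
python3 - <<'E'
from h import *
cam('side','s19');st();robot.read_camera('side');st()
crop('s19',290,220,350,270,12,'h3')
E
```

```text
t 31.5 p [551.6   6.7  59.4] yaw 1.1007 ydir [ 1.5e-03 -2.0e-04 -1.0e+00] q [-0.034 -0.052  1.899 -0.     1.293 -1.135] F [-3.6 -1.9 13.1] M [-0.26  0.48 -0.01] gap 10.7
t 31.55 p [551.6   6.7  59.4] yaw 1.1009 ydir [ 1.5e-03 -2.0e-04 -1.0e+00] q [-0.034 -0.052  1.899 -0.     1.293 -1.135] F [-3.  -1.4 13.3] M [-0.27  0.55 -0.04] gap 10.9
```

View pics/h3.png

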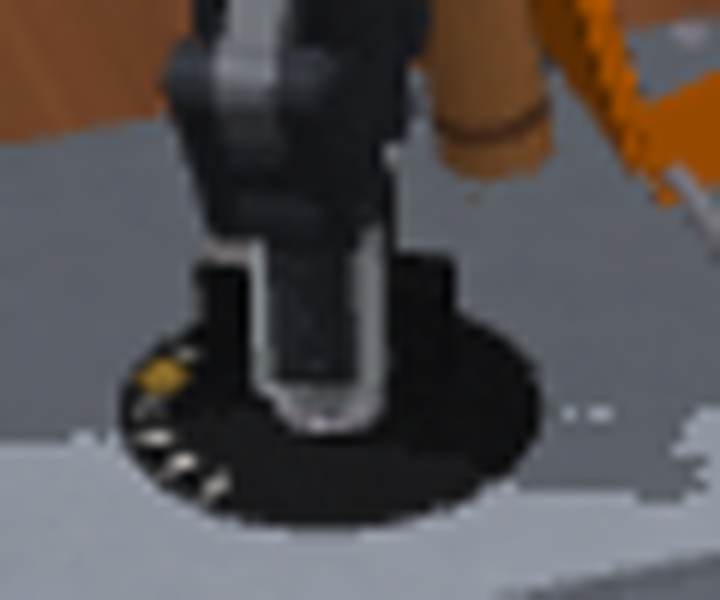

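Emit:
move_arm(
  steps=[
    [[255, 0, 0, 0, 0, 0.04, 0], [255, 0, 0, 0, 0, 0.05, 0], [255, 0, 0, 0, 0, 0.042, 0], [255, 0, 0, 0, 0, 0, 0], [255, 0, 0, 0, 0, 0, 0], [255, 0, -1, 0, 0, 0, 0], [255, 0, -1, 0, 0, 0, 0], [255, 0, -1, 0, 0, 0, 0], [255, 0, -1, 0, 0, 0, 0], [255, 0, 0, 0, 0, 0, 0]],
  ],
)

```text
time_s: 32.8
ee_pos: [0.5514, 0.0067, 0.0622]
ee_rot: [-0.626, 0.626, 0.33, -0.329]
force: [4.7, -1.4, 0.2]
finger_gap: 0.0108
```

```bash
python3 - <<'E'
from h import *
cam('side','s20');st()
crop('s20',290,220,350,270,12,'h4')
E
```

```text
t 32.85 p [551.4   6.7  62.2] yaw 0.9689 ydir [ 9.e-04 -2.e-04 -1.e+00] q [-0.034 -0.055  1.897 -0.     1.298 -1.003] F [ 4.1 -1.9 -0.4] M [-0.42 -0.83 -0.01] gap 10.7
```

View pics/h4.png

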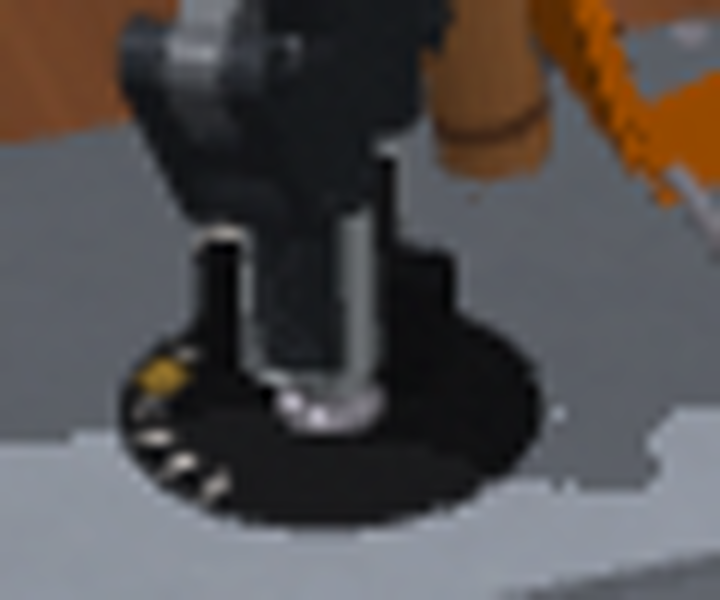

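Emit:
move_arm(
  steps=[
    [[160, 0, 0, 0, 0, 0, 0], [160, 0, 0, 0, 0, 0, 0], [160, 0, 0, 0, 0, 0, 0], [160, 0, 0, 0, 0, 0, 0], [160, 0, -8, 0, 0, 0, 0], [160, 0, -15, 0, 0, 0, 0], [160, 0, -20, 0, 0, 0, 0], [160, 0, -25, 0, 0, 0, 0], [160, 0, -20, 0, 0, 0, 0], [160, 0, 0, 0, 0, 0, 0]],
  ],
)

```text
time_s: 34.1
ee_pos: [0.5519, 0.0068, 0.1524]
ee_rot: [-0.625, 0.626, 0.33, -0.328]
force: [-0.1, -0.4, -0.1]
finger_gap: 0.0317
```

```bash
python3 - <<'E'
from h import *
st();p,R,s=now(); print(R.inv().apply(np.array([-.15,.15,0]))*1e3)
E
```

```text
t 34.1 p [551.9   6.8 152.4] yaw 0.9691 ydir [ 3.3e-03 -1.0e-04 -1.0e+00] q [-0.034 -0.123  1.809 -0.     1.453 -1.003] F [-0.1 -0.4 -0.1] M [ 0.08  0.02 -0.03] gap 31.7
[ 38.74526629  -0.51075633 208.56304435]
```

Emit:
move_arm(
  steps=[
    [[160, 3, 0, 15, 0, 0, 0], [160, 6, 0, 29, 0, 0, 0], [160, 6, 0, 29, 0, 0, 0], [160, 6, 0, 29, 0, 0, 0], [160, 6, 0, 29, 0, 0, 0], [160, 6, 0, 29, 0, 0, 0], [160, 6, 0, 29, 0, 0, 0], [160, 6, 0, 29, 0, 0, 0], [160, 0, 0, 0, 0, 0, 0], [160, 0, 0, 0, 0, 0, 0]],
  ],
)

```text
time_s: 35.35
ee_pos: [0.3966, 0.1672, 0.1496]
ee_rot: [-0.626, 0.626, 0.329, -0.33]
force: [0.0, -0.5, 0.1]
finger_gap: 0.0317
```

```bash
python3 - <<'E'
from h import *
cam('side','s21');cam('top','t21');st()
crop('s21',260,160,390,280,6,'h5')
im=cv2.imread('pics/t21.png')[190:300,255:355]; cv2.imwrite('pics/h6.png',cv2.resize(np.clip(im.astype(float)*1.3,0,255).astype('uint8'),None,fx=7,fy=7,interpolation=cv2.INTER_CUBIC))
E
```

```text
t 35.45 p [397.  166.9 149.8] yaw 0.9685 ydir [-5.e-04 -3.e-04 -1.e+00] q [ 0.339 -0.412  2.044 -0.     1.51  -0.63 ] F [0.4 0.3 0.2] M [-0.04 -0.01  0.02] gap 31.5
```

View pics/h5.png

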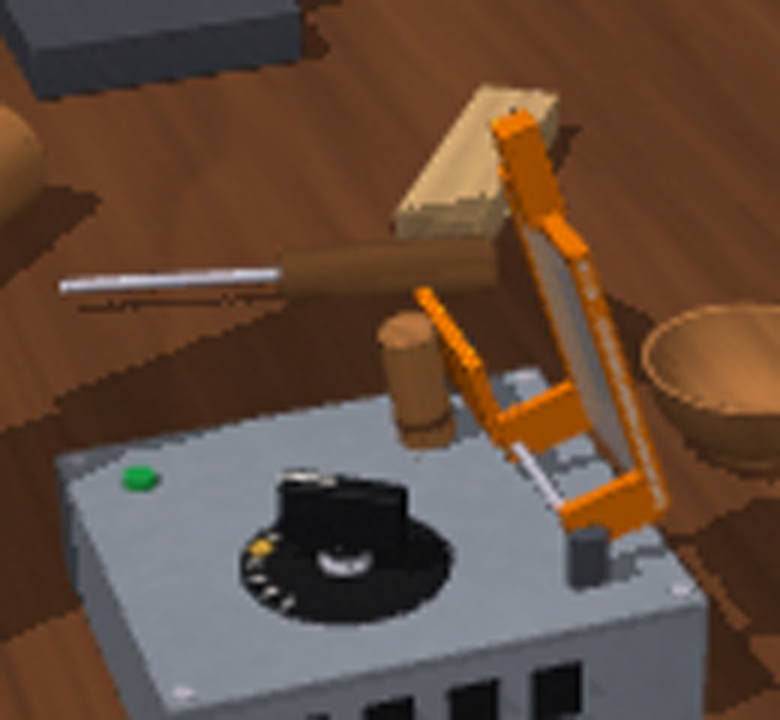

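View pics/h6.png

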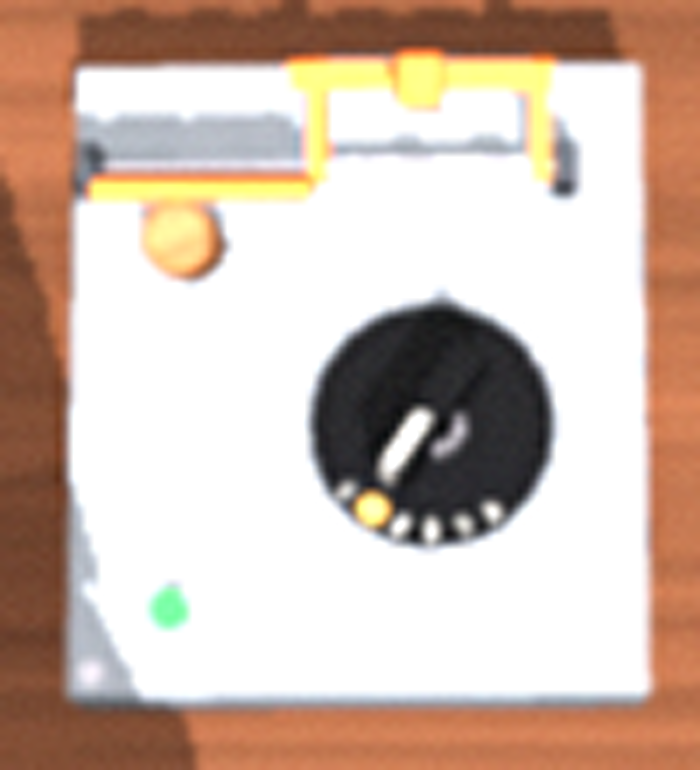

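```bash
python3 - <<'E'
from h import *
for tag in('t15','t21'):
    t=load(tag); g=cv2.resize(t['frame'],None,fx=8,fy=8,interpolation=cv2.INTER_CUBIC).min(2)
    for th in(110,130,150):
        n,l,stt,c=cv2.connectedComponentsWithStats((g>th).astype(np.uint8))
        k=[i for i in range(1,n) if 313*8<c[i][0]<326*8 and 246*8<c[i][1]<261*8 and 100<stt[i][4]<6000]
        for i in k:
            ys,xs=np.nonzero(l==i); (cx,cy),(w,h),a=cv2.minAreaRect(np.c_[xs,ys].astype(np.float32)); vx,vy,_,_=cv2.fitLine(np.c_[xs,ys].astype(np.float32),cv2.DIST_L2,0,.01,.01).ravel()
            C=np.cov(xs,ys); 
            p0=np.array([c[i][0]-8*vx*3,c[i][1]-8*vy*3])/8;p1=np.array([c[i][0]+8*vx*3,c[i][1]+8*vy*3])/8
            A=pt(t,*p0,.085);B=pt(t,*p1,.085);d=B-A
            print(tag,th,stt[i][4],'c',(c[i]/8).round(1),'ang',round(float(np.arctan(d[1]/d[0])),3), (w,h))
# dot
t=load('t21'); f=t['frame'].astype(int); m=((f[:,:,0]-f[:,:,2]>80)&(f[:,:,0]>150)).astype(np.uint8)
n,l,stt,c=cv2.connectedComponentsWithStats(m); k=[i for i in range(1,n) if 300<c[i][0]<318 and 255<c[i][1]<270]; print([c[i] for i in k],[pt(t,*c[i],.051) for i in k])
E
```

```text
t15 110 2252 c [319.8 253.3] ang 0.557 (94.85372924804688, 28.012359619140625)
t15 110 465 c [313.8 253.1] ang 0.845 (36.06244659423828, 15.55634880065918)
t15 130 1995 c [319.8 253.3] ang 0.561 (92.08023834228516, 25.51620864868164)
t15 130 294 c [313.9 253.2] ang 0.872 (30.23116111755371, 11.926054000854492)
t15 150 1755 c [319.7 253.2] ang 0.563 (89.33617401123047, 23.56026840209961)
t15 150 112 c [314.1 253.4] ang 0.926 (16.970561981201172, 7.77817440032959)
t21 110 570 c [319.5 252.6] ang -0.703 (16.949316024780273, 48.08583450317383)
t21 130 285 c [319.6 252.6] ang -0.741 (11.050503730773926, 39.787818908691406)
[array([307.88888889, 262.27777778])] [array([0.52694386, 0.02293721, 0.051     ])]
```

```bash
python3 - <<'E'
from h import *
for k in range(2):
    t=robot.read_camera('top') if k else load('t21'); g=cv2.resize(t['frame'],None,fx=8,fy=8,interpolation=cv2.INTER_CUBIC).min(2)
    for th in(110,130,150):
        n,l,stt,c=cv2.connectedComponentsWithStats((g>th).astype(np.uint8))
        for i in range(1,n):
            if 308*8<c[i][0]<318*8 and 246*8<c[i][1]<258*8 and 500<stt[i][4]<6000:
                ys,xs=np.nonzero(l==i); vx,vy,_,_=cv2.fitLine(np.c_[xs,ys].astype(np.float32),cv2.DIST_L2,0,.01,.01).ravel()
                A=pt(t,c[i][0]/8-3*vx,c[i][1]/8-3*vy,.085);B=pt(t,c[i][0]/8+3*vx,c[i][1]/8+3*vy,.085);d=B-A
                print(th,stt[i][4],(c[i]/8).round(1),round(float(np.arctan(d[1]/d[0])),3))
E
```

```text
110 2187 [312.8 253.2] -0.581
130 1910 [312.8 253.1] -0.586
150 1659 [312.8 253. ] -0.595
110 2192 [312.8 253.3] -0.581
130 1921 [312.8 253.2] -0.586
150 1665 [312.8 253. ] -0.595
```

The pointer measures about -0.59 rad, which is trim ≈ 1.19. I'll wait a little to see whether the cover and pin have settled.

Emit:
move_arm(
  steps=[
    [[160, 0, 0, 0, 0, 0, 0], [160, 0, 0, 0, 0, 0, 0], [160, 0, 0, 0, 0, 0, 0], [160, 0, 0, 0, 0, 0, 0], [160, 0, 0, 0, 0, 0, 0], [160, 0, 0, 0, 0, 0, 0], [160, 0, 0, 0, 0, 0, 0], [160, 0, 0, 0, 0, 0, 0], [160, 0, 0, 0, 0, 0, 0], [160, 0, 0, 0, 0, 0, 0]],
  ],
)

```text
time_s: 36.75
ee_pos: [0.3969, 0.1673, 0.1501]
ee_rot: [-0.626, 0.626, 0.329, -0.329]
force: [0.2, 0.9, -0.4]
finger_gap: 0.0322
```

Emit:
move_arm(
  steps=[
    [[160, 0, 0, 0, 0, 0, 0], [160, 0, 0, 0, 0, 0, 0], [160, 0, 0, 0, 0, 0, 0], [160, 0, 0, 0, 0, 0, 0], [160, 0, 0, 0, 0, 0, 0], [160, 0, 0, 0, 0, 0, 0], [160, 0, 0, 0, 0, 0, 0], [160, 0, 0, 0, 0, 0, 0], [160, 0, 0, 0, 0, 0, 0], [160, 0, 0, 0, 0, 0, 0]],
  ],
)

```text
time_s: 38.0
ee_pos: [0.3969, 0.1673, 0.1501]
ee_rot: [0.626, -0.626, -0.329, 0.329]
force: [-0.0, -0.1, 0.4]
finger_gap: 0.0318
```

```bash
python3 - <<'E'
from h import *
cam('side','s22');cam('top','t22');st()
crop('s22',260,160,390,280,6,'h7')
a=cv2.imread('pics/s21.png').astype(int);b=cv2.imread('pics/s22.png').astype(int);d=abs(a-b).max(2);print((d>25).sum(), np.argwhere(d>25)[:,::-1].mean(0) if (d>25).any() else '')
f=lambda u,v,k,o:(u/k+o[0]-.5+.5/k,v/k+o[1]-.5+.5/k)
s=load('s22');print([pt(s,*[int(round(x)) for x in f(u,v,6,(260,160))]).round(4) for u,v in((405,330),(415,335),(400,325))])
E
```

```text
t 38.1 p [396.9 167.3 150.1] yaw 0.969 ydir [ 0. -0. -1.] q [ 0.34  -0.412  2.044 -0.     1.51  -0.629] F [-0.2  0.4  0.9] M [-0.   -0.04  0.01] gap 31.8
607 [170.24382208  75.80230643]
[array([0.5937, 0.0745, 0.0968]), array([0.5984, 0.0749, 0.0957]), array([0.5931, 0.0797, 0.0967])]
```

View pics/h7.png

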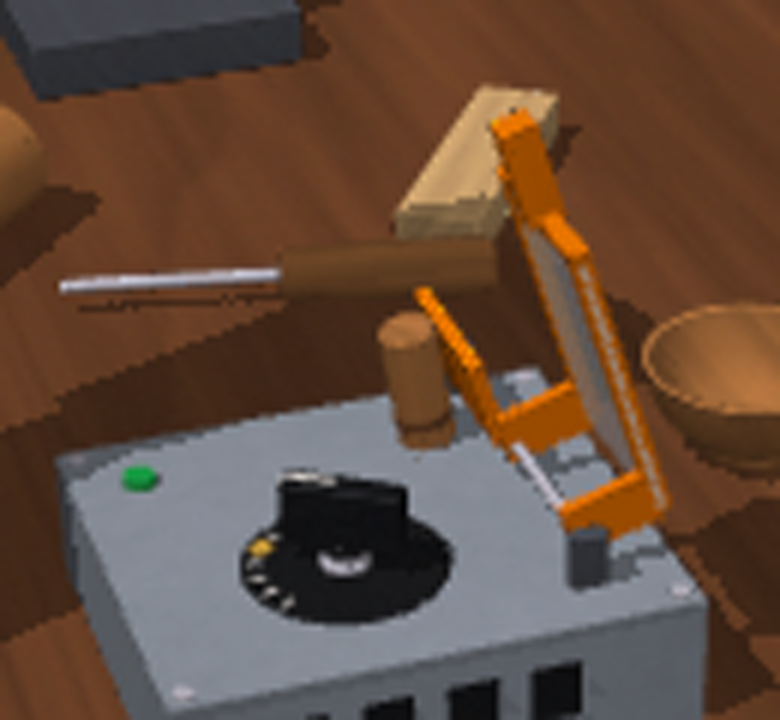

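View pics/t22.png

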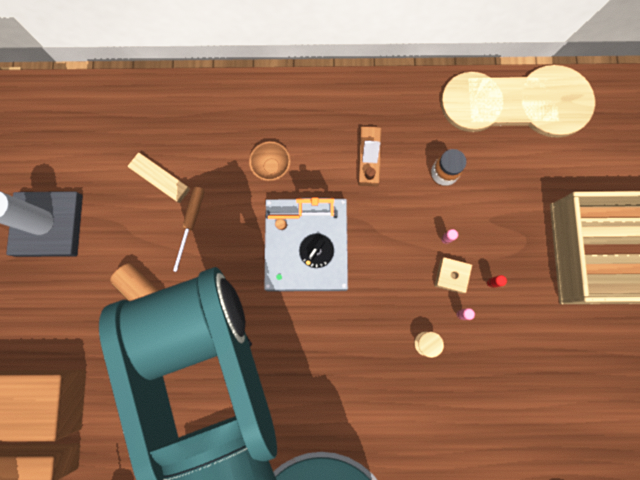

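```bash
python3 - <<'E'
from h import *
print(robot.finish_job()); st()
E
```

```text
the job is handed in; nothing more can be done
None
the job is handed in; nothing more can be done
```

The job is done and handed in at about 38 s of the 72 s allowed: the cover is propped open on the pin and the knob points at the brass dot.

- **Cover:** I lifted it by the tab, which slipped out of the jaws at about 1.4 rad. I then pushed the tab from the front with closed fingers until the cover was at about 1.85 rad. The largest forces I read were about 15 N sideways while gripping the tab and about 13 N while lifting and pushing.
- **Pin:** I took the brown pin from its stand and lowered it into the socket to its shoulder. Just after release its head measured about 97 mm above the bench (98 mm is fully home). The sinking cover then came to rest on it, tilting the pin slightly. Images 2.6 s apart show the cover and pin unmoved.
- **Knob:** I pushed it past its free play to about 13 N, just under the 14 N asked and about 2 mm of spring travel. I turned it clockwise by about 1.15 rad at a steady 13 N, eased the push off, then let go. The pointer measured between -0.58 and -0.60 rad, so trim is about 1.18 to 1.20.
- **Surroundings:** the last top picture shows the other things where they were at the start, except the mallet's handle, which the arm hid. The gripper was clear of everything.

The two cameras disagreed by 2 to 4 mm on positions, so I used the arm's own readings and contact forces to settle the difference.

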